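# Clamp a cut pipe in the V fixture with a sprung U-bolt

## Task

First lay the pipe centrally in both V notches of the clamping fixture. Then lean the big U-bolt, which lies flat, in the V of the spare V-block with its crown up and let go, so that it can be taken again by the crown; lower it astride the pipe with both legs down their bores. Press the crown down until it sits on the pipe and both spring plungers have snapped into the legs, and leave everything else on the bench where it is.

Things in the scene. Friction and masses are not known exactly. Their poses are not given: they have to be found in the camera images.
- pipe: Plain dull grey steel pipe, 200 mm long, 42.4 mm outside diameter, 0.5 kg, lying on the bench. Origin at its centre; x is its axis.
- ubolt: Big U-bolt, bright steel, round bar 12 mm thick, 0.23 kg. Origin: centre of the crown's half circle, mid-plane of the bar. +x points to the crown (outermost point x = 38, inner side 26 mm); straight legs run along -x at y = +32 and -32 mm to x = -80 mm. z square to the plane of the U. Leg ends taper to 5 mm over 8 mm, a ring groove 14 mm from each end. Starts flat, origin 6 mm above the bench.
- fixture: Steel clamping fixture screwed down, base plate 210 x 130 x 10 mm. Origin: centre of its underside; x runs along the pipe's place. Clamping V-block at x = 35..85 mm (110 mm wide in y, 89 mm high, V notch 38 mm wide, a vertical bore in each land beside it); narrow V rest at x = -85..-60 mm (64 mm wide, 91 mm high); open between. A pipe in both has its axis 100 mm, its top 121 mm high.
- cradle (a point): On the fixture: where the centre of the pipe belongs (axis of the lying pipe, 100 mm above the bench, midway along the fixture). Its axes are the fixture's.
- bore_a (a point): Centre of the mouth of one bore (15 mm wide, vertical, through the clamping V-block), at fixture x = 60, y = +32, height 89 mm. Its axes are the fixture's.
- bore_b (a point): The same for the other bore, fixture y = -32 mm.
- home (a point): On the fixture (x = 60, y = 0, height 96.1 mm): where the U-bolt's origin lies when its crown sits on the pipe, crown up, its plane across the pipe (the crown's top is then 134 mm high). Its axes are the fixture's.
- plunger_a (a joint): Spring plunger in the side of the clamping V-block at bore_a, 29.5 mm above the bench: 0 m = sprung out, 0.0035 m = fully pushed back. Its ball stops the falling leg about 12 mm before home; pressing past both takes some 8 to 15 N, then they spring out into the leg grooves and hold.
- plunger_b (a joint): The same at bore_b.
- vblock: Spare cast-iron V-block, immovable: 110 (x) x 128 (y) x 70 mm high. Origin: centre of its underside. A 90 degree V notch runs along x in its top: bottom at y = 0, 16 mm high; two 45 degree faces, 76 mm long, rise to edges at y = +54 and -54 mm, 70 mm high. A U-bolt leaned on a face, leg ends in the bottom of the notch, reaches some 40 mm past the edge with its crown.
- groove (a point): Bottom of the spare V-block's notch, midway along it, 16 mm above the bench. Its axes are the V-block's: the notch runs along x.
- small_ubolt: Bystander: small U-bolt, 8 mm bar, 68 mm long, flat.
- file: Bystander: flat file with a wooden handle, 320 mm.
- hammer: Bystander: hammer, 260 mm.
- ring_offcut: Bystander: short ring cut off a 60 mm pipe, 45 mm high.
- wood_block: Bystander: wooden block, 100 x 50 x 38 mm.
- chalk_box: Bystander: small cardboard box, 75 x 45 x 22 mm.
There are look-alikes about, which are no part of the job. Of the things shaped like the pipe, the grey one is meant.

How it is judged:
By the outcome, as a careful person would: the job done as asked, in the order asked, and still so for the second after the job is handed in, with the robot touching nothing.
It also fails if it takes over 72 s, if anything falls off the work surface, if the arm or the gripper's body presses on something with over 40 N, if the wrist force passes 120 N, or if a joint passes its speed limit or range.

## Robot

A 6-joint arm with a two-finger parallel gripper is mounted at the origin on the work surface. World frame = base frame: x ahead of the robot, y to its left, z up, the work surface at z = 0. Lengths are in m, angles in rad, forces in N, time in s.
With the tool pointing down it reaches from about 0.375 to 0.9 m from the base axis. Payload 3.1 kg.
Tool frame: the origin (TCP) lies midway between the tips of the shut fingers; the grasp point (between the pads) lies 19 mm behind it; z points along the fingers, y is the direction in which the jaws open and shut (so a half turn about z gives the same grasp; the last joint's range is limited). The gripper opens to 85 mm and grips with 20 to 120 N. Pads are 22 mm wide; open, the fingers measure 114 mm over their backs; the gripper's body (76 mm by 85 mm) begins 54 mm behind the grasp point. The pads swing forward as they close: fully open they stand 13 mm farther back than shut.
Start: joints at [1.067, 0.527, 1.433, -0, 1.181, -0.178], TCP at [0.2, 0.592, 0.231] pointing down, gripper open.
Joint ranges: [-3.08, 3.08], [-0.75, 2.2], [0.22, 2.44], [-1.43, 4.57], [0, 2.65], [-2.85, 2.85]. Speed limits (rad/s): [2.79, 2.79, 3.14, 3.14, 3.14, 3.14].

## Interface

Orientations are given as a unit quaternion [w, x, y, z].
In Python, from cell import ctrl gives the robot as it stands.
- The arm moves only by the tool step_arm, never from a script. Its argument "commands" is a list of rows, each a list of 5 numbers: the opening in per cent of the stroke, from 0 (shut) to 100 (fully open), then the shift along the tool's x, y, z in mm, then the turn about the tool's z in degrees. In form: [[jaw, dx, dy, dz, yaw], ...]. A call has 1 to 10 rows; each row is the pose to reach, as a shift and turn from the pose commanded when the call began, along the tool's axes at that moment; what a row does not reach only later rows make up. A row lasts 1/8 s, in which the tool goes at most 62.5 mm and 10.7 degrees, less where a joint would pass 70% of its speed; a pose out of reach is approached as far as the arm can. A call with a gripper value outside its range is refused whole. The fingers move at their own pace and stop on an object; "squeeze" is the grip in N (left out, the last holds). Time passes only in rows, so rows that repeat a pose let the fingers close. It gives the time, the measured TCP pose, the force and the opening at its end, in the units of the state.
- ctrl.observe(): the state, without advancing time (a new reading comes with each control period).
- ctrl.grab_frame(name): name is "scene" or "top" or "wrist"; returns a dict with "img" (480x640x3 uint8, red, green, blue), "depth" (480x640 float32, m along the optical axis (not along the pixel's ray), 0 where there is no reading), "vfov" (degrees; the focal length in pixels is half the picture's height over the tangent of half this angle, whatever the lens; pixels are square), "cx", "cy" (the principal point, pixels), "R" (3x3) and "t" (3): a world point X has camera coordinates R X + t. Camera axes: x right, y down, z forward; pixel columns grow to the right and rows downward; lengths in m; the calibration is good to about 2 mm. The wrist camera is an equidistant fisheye: a pixel r from the principal point sees the ray r / f radians off the axis. A picture is of the moment at which its call begins.
- ctrl.close_job(): hands the job in, once; it reports no verdict.
The state is a dict: "time": time; "joint_pos": joint angles; "joint_vel": joint speeds; "effort": joint torques, N m; "tcp_pos": TCP position; "ee_rot": TCP orientation; "wrist_force": force on the tool from outside, world axes, zero at the start; "moment": the same for the moment, N m; "width": finger opening in m.
Only numpy, scipy, OpenCV 4.12 (cv2) and the standard library are available. Lean on these libraries where they do the work, as an engineer would, in place of code of your own. Each camera call takes 0.05 s, during which the arm holds its last target.

## Working session

There is one attempt and no reset: what is moved stays moved. The work goes in short steps, Python scripts to look and compute and a tool call to move; the robot and the scene stay as the last step left them, time stands still between calls to the robot, and variables do not carry over. Pictures are saved under pics/ and viewed, and the job is handed in when it is done.

Besides the shell and the picture viewer there is one more tool, called as name([rows], argument=value, ...), one row to a line, values as JSON. step_arm: Moves the arm, as the interface text tells. Its arguments: {"type":"object","properties":{"commands":{"type":"array","items":{"type":"array","items":{"type":"number"}}},"squeeze":{"type":"number"}},"required":["commands"]}

```bash
ls; mkdir -p pics; cat > h.py <<'E'
import numpy as np, cv2, pickle, sys
from cell import ctrl
def grab(n,save=None):
    f=ctrl.grab_frame(n)
    if save:
        cv2.imwrite('pics/%s.png'%save,cv2.cvtColor(f['img'],cv2.COLOR_RGB2BGR)); pickle.dump({k:f[k] for k in f},open('pics/%s.pkl'%save,'wb'))
    return f
def load(s): return pickle.load(open('pics/%s.pkl'%s,'rb'))
def cloud(f,fish=False):
    h,w=f['depth'].shape; fl=h/2/np.tan(np.radians(f['vfov'])/2)
    u,v=np.meshgrid(np.arange(w),np.arange(h)); x=(u-f['cx']);y=(v-f['cy'])
    if fish:
        r=np.hypot(x,y)+1e-9; th=r/fl; s=np.tan(th)/r; x=x*s;y=y*s
    else: x=x/fl;y=y/fl
    d=f['depth']; P=np.stack([x*d,y*d,d],-1)
    return (P-np.array(f['t']))@np.array(f['R'])   # R^T (P-t)
def proj(f,X):
    fl=f['depth'].shape[0]/2/np.tan(np.radians(f['vfov'])/2)
    c=np.atleast_2d(X)@np.array(f['R']).T+np.array(f['t'])
    return np.c_[c[:,0]/c[:,2]*fl+f['cx'],c[:,1]/c[:,2]*fl+f['cy']]
E
python3 - <<'E'
from h import *
print(ctrl.observe())
for n in ['scene','top','wrist']:
    f=grab(n,n+'0'); print(n,f['vfov'],f['cx'],f['cy'],np.array(f['R']).round(3).tolist(),f['t'])
E
```

```text
pics
{'time': 0.0, 'joint_pos': array([ 1.06649243e+00,  5.28444315e-01,  1.43387907e+00,  1.89740316e-05,
        1.18139956e+00, -1.78491568e-01]), 'joint_vel': array([ 7.11624763e-04, -5.91557202e-04,  2.81714361e-06, -3.97007821e-05,
        3.78039141e-04,  8.47896247e-04]), 'effort': array([-9.39796664e-04, -4.42355990e+01, -1.78019536e+01, -1.00753703e-04,
        8.44206254e-03, -1.89347827e-05]), 'tcp_pos': array([0.19966666, 0.59150806, 0.23035443]), 'ee_rot': array([-3.64881697e-04,  1.62190046e-01,  9.86758965e-01, -1.00073494e-03]), 'wrist_force': array([0.45171182, 0.40875274, 0.33538226]), 'moment': array([-0.01293624, -0.01165412, -0.04660758]), 'width': 0.08520783893724357}
scene 50.42267963122616 320.70195811441624 245.31956695516567 [[0.301, 0.953, -0.018], [0.745, -0.247, -0.619], [-0.595, 0.173, -0.785]] [-0.1728304  -0.34967436  1.40170854]
top 49.70265185164712 323.6873833858187 232.27158059583954 [[0.005, -1.0, 0.002], [-0.979, -0.005, -0.202], [0.202, -0.001, -0.979]] [-4.14017867e-04  5.64570654e-01  1.10341222e+00]
wrist 65.70646984690485 312.08020250623383 243.1761791116076 [[0.32, 0.947, -0.002], [0.897, -0.302, 0.323], [0.305, -0.105, -0.946]] [-0.62222483 -0.04126113  0.38153392]
```

View pics/top0.png

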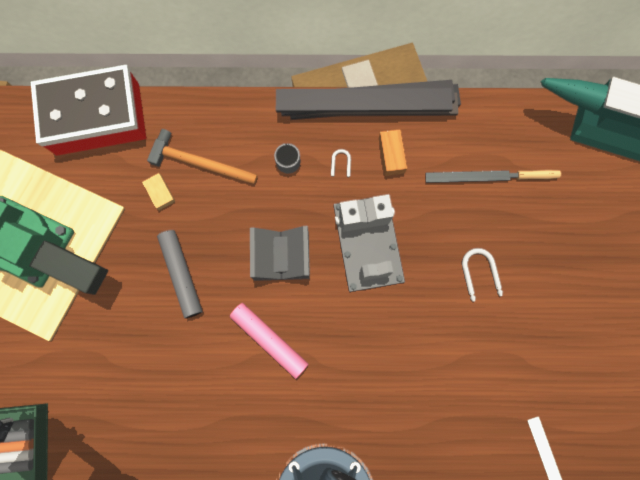

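View pics/scene0.png

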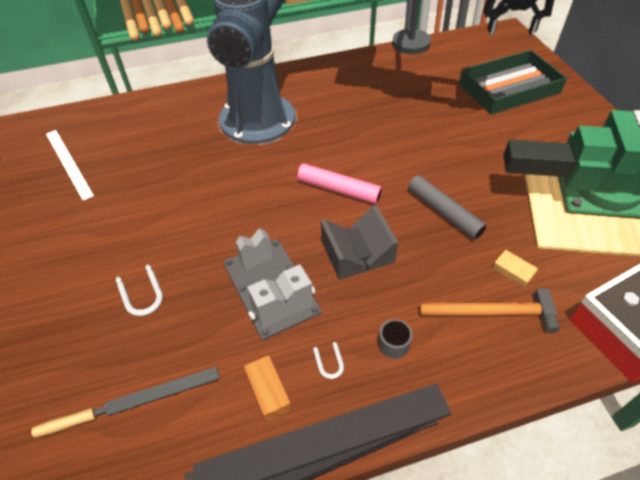

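View pics/wrist0.png

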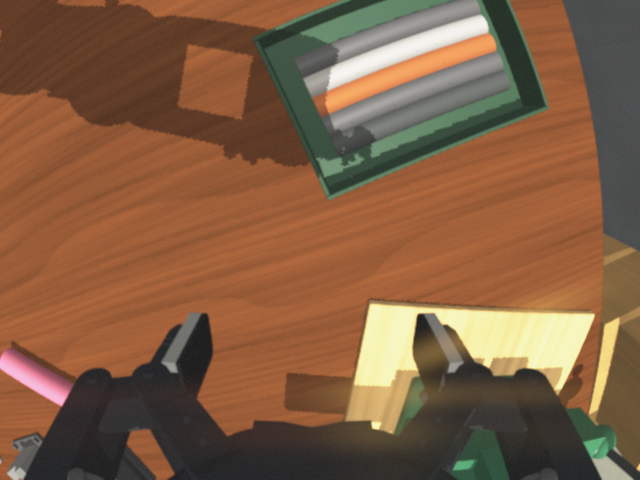

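The top view shows two pipe-like things: the dull grey pipe at (180,274) and a pink one at (268,340). Grey rods also lie in the tray at (20,440), partly off the picture. The U-shapes are the big U-bolt at (482,273) and the small one at (341,162). The V-block is at (280,253) and the fixture at (370,245), with its clamping block on the far side. I choose the grey pipe and the big U-bolt.

```bash
python3 - <<'E'
from h import *
f=load('top0'); P=cloud(f)
def roi(P,x0,x1,y0,y1): return P[y0:y1,x0:x1].reshape(-1,3)
def rep(name,Q,lo,hi):
    q=Q[(Q[:,2]>lo)&(Q[:,2]<hi)]
    c,s,a=cv2.minAreaRect(q[:,:2].astype(np.float32)*1000)
    box=cv2.boxPoints((c,s,a)).round(1).tolist()
    print(name,len(q),'z',np.percentile(q[:,2],[2,50,98]).round(4),'ctr',np.round(c,1),np.round(s,1),round(a,1),box)
Q=roi(P,400,450,340,440);print('bench',np.median(Q[:,2]))
rep('pipe',roi(P,150,210,222,325),.015,.06)
rep('pink',roi(P,225,312,300,380),.015,.06)
rep('ubolt',roi(P,455,508,240,308),.004,.03)
rep('vblock all',roi(P,240,318,215,290),.02,.09)
rep('vblock top',roi(P,240,318,215,290),.062,.08)
rep('fix base',roi(P,328,412,185,300),.005,.2)
rep('clamp',roi(P,328,412,185,250),.078,.2)
rep('rest',roi(P,328,412,250,300),.078,.2)
cv2.imwrite('pics/c1.png',cv2.resize(cv2.cvtColor(f['img'],cv2.COLOR_RGB2BGR)[185:325,145:305],None,fx=5,fy=4,interpolation=cv2.INTER_CUBIC))
cv2.imwrite('pics/c2.png',cv2.resize(cv2.cvtColor(f['img'],cv2.COLOR_RGB2BGR)[180:310,320:520],None,fx=4,fy=4,interpolation=cv2.INTER_CUBIC))
E
```

```text
bench 0.0015305834142314448
pipe 1699 z [0.0241 0.0401 0.0464] ctr [474.5 329.9] [201.4  42.6] 21.9 [[373.1000061035156, 312.20001220703125], [389.0, 272.70001220703125], [575.9000244140625, 347.6000061035156], [560.0, 387.1000061035156]]
pink 1785 z [0.0242 0.0401 0.0469] ctr [327.3 124. ] [200.   42.4] 48.4 [[245.0, 63.400001525878906], [276.70001220703125, 35.20000076293945], [409.6000061035156, 184.6999969482422], [377.8999938964844, 212.89999389648438]]
ubolt 1060 z [0.0041 0.0081 0.0168] ctr [ 481.3 -361.5] [121.5 163. ] 86.9 [[396.6000061035156, -417.79998779296875], [559.4000244140625, -426.5], [565.9000244140625, -305.20001220703125], [403.1000061035156, -296.5]]
vblock all 2898 z [0.0241 0.0501 0.0739] ctr [519.2 101. ] [111.5 127.6] 1.8 [[461.5, 163.0], [465.3999938964844, 35.5], [576.9000244140625, 39.0], [572.9000244140625, 166.5]]
vblock top 884 z [0.0624 0.07   0.0752] ctr [518.9 101.1] [110.5 127.5] 1.8 [[461.6000061035156, 163.0], [465.70001220703125, 35.599998474121094], [576.2000122070312, 39.099998474121094], [572.0999755859375, 166.60000610351562]]
fix base 5348 z [0.0054 0.0135 0.0929] ctr [ 555.3 -105.2] [195.5 273.3] 89.1 [[417.0, -200.8000030517578], [690.2999877929688, -205.1999969482422], [693.5, -9.699999809265137], [420.20001220703125, -5.199999809265137]]
clamp 973 z [0.079  0.0893 0.0947] ctr [610.3 -90.1] [ 51.9 110.8] 10.0 [[575.0, -40.099998474121094], [594.2999877929688, -149.1999969482422], [645.5, -140.10000610351562], [626.2000122070312, -31.0]]
rest 279 z [0.0784 0.0859 0.0942] ctr [ 479.8 -113.4] [25.5 64.3] 9.7 [[461.79998779296875, -83.9000015258789], [472.70001220703125, -147.1999969482422], [497.79998779296875, -142.89999389648438], [486.8999938964844, -79.5999984741211]]
```

View pics/c1.png

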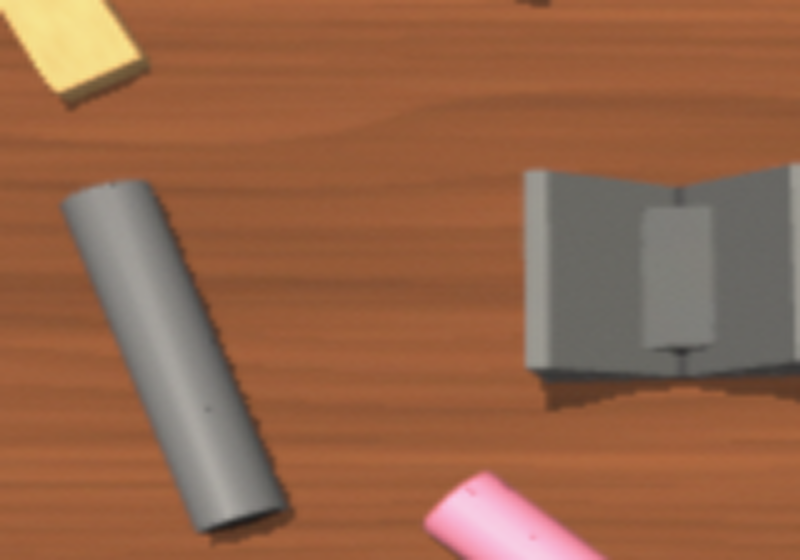

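View pics/c2.png

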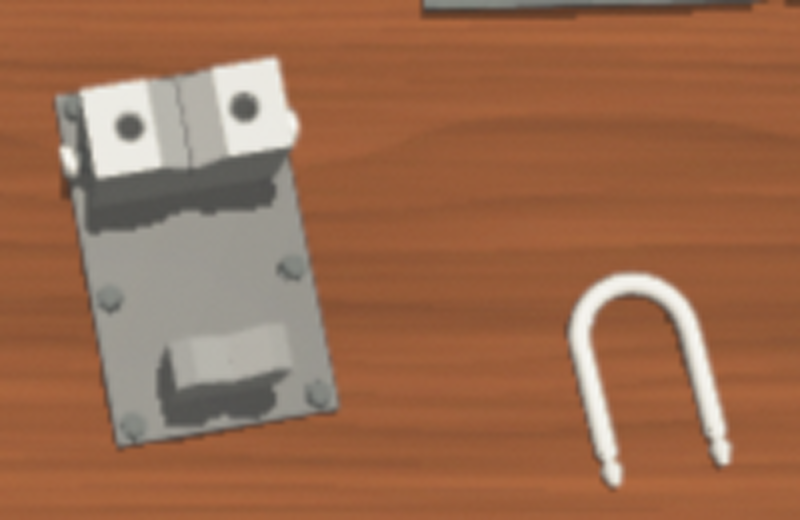

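```bash
cat >> h.py <<'E'
def onplane(f,uv,z):
    fl=f['depth'].shape[0]/2/np.tan(np.radians(f['vfov'])/2)
    uv=np.atleast_2d(uv).astype(float)
    d=np.c_[(uv[:,0]-f['cx'])/fl,(uv[:,1]-f['cy'])/fl,np.ones(len(uv))]
    R=np.array(f['R']);t=np.array(f['t']); d=d@R; c=-R.T@t
    return c+d*((z-c[2])/d[:,2])[:,None]
def segd(p):  # distance to U skeleton in U frame, mm
    x,y=p[:,0],np.abs(p[:,1])
    arc=np.where(x>0,np.abs(np.hypot(x,y)-32),1e9)
    leg=np.where(x<=0,np.hypot(np.maximum(-80-x,0),y-32),1e9)
    return np.minimum(arc,leg)
E
cat > ufit.py <<'E'
from h import *
from scipy.optimize import least_squares
for nm,box in [('top0',(455,508,240,308)),('scene0',(105,172,258,322))]:
    f=load(nm); x0,x1,y0,y1=box; im=f['img'].astype(int)
    m=np.zeros(im.shape[:2],bool); m[y0:y1,x0:x1]=(im[y0:y1,x0:x1,2]>130)
    v,u=np.nonzero(m); X=onplane(f,np.c_[u,v],.006)[:,:2]*1000
    best=None
    for a0 in [0,.2,.4,3.3]:
        fun=lambda q:segd((X-q[:2])@np.array([[np.cos(q[2]),-np.sin(q[2])],[np.sin(q[2]),np.cos(q[2])]]))
        r=least_squares(fun,[X[:,0].mean()+17,X[:,1].mean(),a0],loss='soft_l1')
        if best is None or r.cost<best.cost: best=r
    print(nm,len(u),best.x[:2].round(1),np.degrees(best.x[2]).round(2),'rms',np.sqrt((best.fun**2).mean()).round(2))
f=load('top0');P=cloud(f)
# V-block profile
c=np.array([.519,.101]);a=np.radians(1.8)
Q=P[215:290,240:318].reshape(-1,3);L=(Q[:,:2]-c)@np.array([[np.cos(a),-np.sin(a)],[np.sin(a),np.cos(a)]])*1000
for xr in [(-50,-42),(-10,10),(42,50)]:
    print(xr,[(y,round(float(np.median(Q[(L[:,0]>xr[0])&(L[:,0]<xr[1])&(abs(L[:,1]-y)<2.5),2]))*1000,1)) for y in range(-60,61,6) if ((L[:,0]>xr[0])&(L[:,0]<xr[1])&(abs(L[:,1]-y)<2.5)).any()])
# bores: dark blobs on z=.089
g=f['img'].astype(int).sum(2); 
for (u,v) in [(352,211),(381,206)]:
    w=np.zeros_like(g,bool);w[v-6:v+7,u-6:u+7]=g[v-6:v+7,u-6:u+7]<330
    vv,uu=np.nonzero(w);wt=(330-g[vv,uu]);print('bore',len(uu),np.average(uu,weights=wt),np.average(vv,weights=wt),onplane(f,[np.average(uu,weights=wt),np.average(vv,weights=wt)],.089)*1000)
E
python3 ufit.py
```

```text
top0 581 [ 503.2 -355.9] 11.32 rms 3.5
scene0 660 [ 502.1 -356.2] 11.2 rms 3.76
(-50, -42) [(-60, 70.1), (-54, 71.7), (-48, 66.8), (-42, 59.6), (-36, 53.3), (-30, 48.0), (-24, 41.4), (-18, 36.8), (-12, 30.3), (-6, 23.9), (0, 20.3), (6, 23.7), (12, 29.0), (18, 35.0), (24, 42.0), (30, 47.6), (36, 54.1), (42, 58.0), (48, 64.9), (54, 72.1), (60, 71.7)]
(-10, 10) [(-60, 72.3), (-54, 71.9), (-48, 65.8), (-42, 60.8), (-36, 53.4), (-30, 48.9), (-24, 40.1), (-18, 36.0), (-12, 32.9), (-6, 33.2), (0, 33.8), (6, 34.1), (12, 32.9), (18, 34.2), (24, 41.6), (30, 45.9), (36, 52.2), (42, 58.2), (48, 66.2), (54, 69.9), (60, 72.0)]
(42, 50) [(-60, 70.0), (-54, 71.9), (-48, 66.2), (-42, 58.6), (-36, 55.5), (-30, 47.9), (-24, 43.4), (-18, 35.6), (-12, 32.4), (-6, 25.3), (0, 18.3), (6, 23.8), (12, 27.4), (18, 32.8), (24, 42.0), (30, 46.5), (36, 52.3), (42, 58.8), (48, 65.8), (54, 72.8), (60, 71.1)]
bore 19 352.03921568627453 211.34640522875816 [[605.37653384 -59.46666026  89.        ]]
bore 20 380.7922077922078 206.60930735930737 [[ 616.46840506 -122.84282822   89.        ]]
```

```bash
python3 - <<'E'
from h import *
c=np.array([.519,.101]);a=np.radians(1.8)
for nm in ['top0','scene0']:
    f=load(nm);P=cloud(f);Q=P.reshape(-1,3);L=(Q[:,:2]-c)@np.array([[np.cos(a),-np.sin(a)],[np.sin(a),np.cos(a)]])*1000
    print(nm,'rows y, cols x from -56 step 7')
    for y in range(-30,31,5):
        print(y,[int(np.median(Q[s,2])*1000) if (s:=(abs(L[:,0]-x)<2)&(abs(L[:,1]-y)<2)).any() else -1 for x in range(-56,57,7)])
f=load('scene0')
cv2.imwrite('pics/c3.png',cv2.resize(cv2.cvtColor(f['img'],cv2.COLOR_RGB2BGR)[195:285,310:410],None,fx=6,fy=6,interpolation=cv2.INTER_CUBIC))
E
```

```text
top0 rows y, cols x from -56 step 7
-30 [2, 48, 45, 46, 48, 47, 46, 48, 47, 46, 49, 47, 46, 47, 45, 51, 45]
-25 [13, 43, 40, 42, 42, 41, 44, 39, 42, 43, 42, 45, 42, 41, 42, 44, 41]
-20 [7, 34, 36, 36, 36, 36, 37, 40, 37, 38, 36, 34, 35, 35, 36, 36, -1]
-15 [17, 33, 30, 36, 34, 32, 32, 33, 33, 33, 31, 31, 34, 34, 31, 34, 30]
-10 [9, 28, 29, 34, 31, 30, 33, 34, 31, 33, 33, 32, 30, 31, 31, 27, 26]
-5 [4, 25, 25, 32, 33, 34, 31, 33, 33, 32, 33, 32, 34, 33, 24, 20, 15]
0 [4, 20, 16, 33, 33, 34, 33, 30, 34, 33, 33, 33, 32, 34, -1, 17, 17]
5 [0, 20, 22, 33, 33, 30, 33, 35, 34, 33, 35, 37, 33, 34, 27, 21, -1]
10 [13, 27, 26, 32, 33, 36, 32, 34, 33, 32, 35, 34, 35, 35, 29, 27, 28]
15 [16, 33, 32, 34, 35, 31, 32, 31, 30, 37, 30, 31, 33, 32, 30, 31, -1]
20 [10, 36, 36, 34, 34, 34, 37, 35, 36, 37, 37, 35, 36, 36, 35, 35, -1]
25 [1, 44, 40, 42, 43, 43, 44, 43, 41, 42, 41, 41, 43, 42, 40, 40, 40]
30 [11, 47, 47, 45, 47, 47, 46, 45, 45, 45, 43, 46, 47, 48, 47, 46, -1]
scene0 rows y, cols x from -56 step 7
-30 [43, 41, 44, 42, 42, 42, 43, 43, 42, 44, 43, 42, 43, -1, 42, 45, 27]
-25 [-1, 38, 40, 38, 37, 40, 37, 36, 39, 39, 40, 38, 37, 40, 39, 38, 18]
-20 [-1, 34, 33, 31, 32, 33, 33, 34, 33, 34, 34, 33, 33, 36, 34, 33, 16]
-15 [-1, 28, -1, 30, 31, 31, 31, 29, 32, 29, 30, 28, 30, 31, 27, 27, 15]
-10 [-1, 25, -1, 30, 30, 32, 31, 29, 30, 30, 31, 31, 31, 30, 26, 23, 11]
-5 [-1, 15, -1, 31, 32, 31, 30, 31, 30, 31, 31, 30, 31, 31, 27, 16, 11]
0 [13, 22, 27, 30, 28, 31, 30, 31, 32, 31, 31, 29, 29, 30, 22, 16, 7]
5 [21, 22, -1, 31, 30, 29, 30, 31, 33, 31, 29, 31, 30, 30, 23, 20, 7]
10 [26, 26, 26, 31, 29, 30, 31, 29, 30, 30, 31, 30, 31, 32, 28, 24, 8]
15 [30, 30, 31, 31, 32, 32, 31, 31, 32, 33, 34, 33, 32, 31, 32, 32, 18]
20 [-1, 39, 36, 36, 38, 35, 36, 35, 37, 33, 36, 37, 34, 35, 35, 36, 17]
25 [38, 44, 41, 42, 41, 42, 42, 42, 41, 41, 39, 39, 42, 39, 41, 40, 17]
30 [-1, 45, 48, 49, 46, 47, 46, 46, 46, 45, 46, 45, 44, 48, 46, 45, 31]
```

View pics/c3.png

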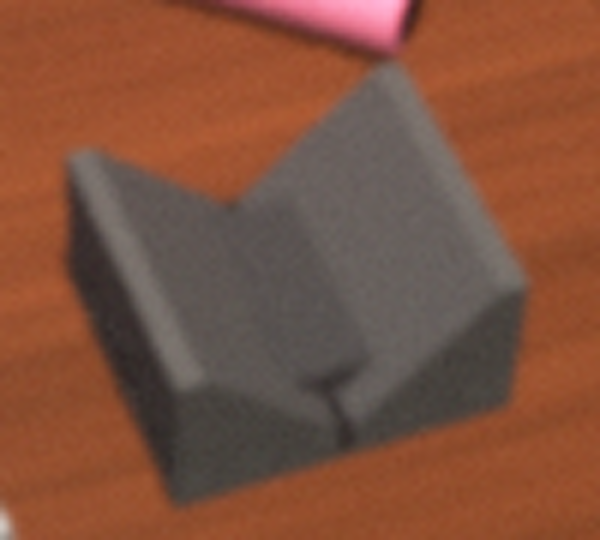

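```bash
cat >> h.py <<'E'
from scipy.spatial.transform import Rotation as Rn
def st():
    s=ctrl.observe(); q=s['ee_rot']; R=Rn.from_quat([q[1],q[2],q[3],q[0]]).as_matrix()
    return s,R
def go(x,y,z,ang):
    """mm, tool-x angle deg -> dx dy dz yaw"""
    s,R=st(); d=R.T@(np.array([x,y,z])-s['tcp_pos']*1000)
    a=np.degrees(np.arctan2(R[1,0],R[0,0])); w=(ang-a+180)%360-180
    print('t%.2f tcp'%s['time'],(s['tcp_pos']*1000).round(1),'toolx',a.round(1),'F',s['wrist_force'].round(1),'w',round(s['width']*1000,1),'| d',d.round(1),'yaw',round(-w,1))
E
python3 -c "
from h import *
go(474.5,329.9,120,201.9)"
```

```text
t0.15 tcp [199.7 591.6 230.6] toolx 161.3 F [ 0.6 -0.3 -1.1] w 85.4 | d [-344.1 -159.9  110.7] yaw -40.6
```

step_arm([
  [100,-344,-160,110,-40.6],
  [100,-344,-160,110,-40.6],
  [100,-344,-160,110,-40.6],
  [100,-344,-160,110,-40.6],
  [100,-344,-160,110,-40.6],
  [100,-344,-160,110,-40.6],
  [100,-344,-160,110,-40.6],
  [100,-344,-160,110,-40.6],
  [100,-344,-160,110,-40.6],
  [100,-344,-160,110,-40.6],
], squeeze=60)

```text
time: 1.4
tcp_pos: [0.4737, 0.3315, 0.1217]
ee_rot: [0.0, -0.191, 0.982, 0.0]
wrist_force: [-0.1, 0.1, 0.1]
width: 0.0853
```

```bash
python3 -c "
from h import *
go(474.5,329.9,4,201.9); f=grab('wrist','w1')
P=cloud(f,True);Q=P.reshape(-1,3);c=np.array([.4745,.3299]);L=np.linalg.norm(Q[:,:2]-c,axis=1)
q=Q[(L<.13)&(Q[:,2]>.015)&(Q[:,2]<.06)];r=cv2.minAreaRect(q[:,:2].astype(np.float32)*1000);print(r,np.percentile(q[:,2],[2,98]))
"
```

```text
t1.40 tcp [473.7 331.5 121.7] toolx -158.0 F [-0.1  0.1  0.1] w 85.3 | d [-1.000e-01 -1.800e+00  1.177e+02] yaw 0.1
((474.58355712890625, 329.7795715332031), (200.82154846191406, 43.02363586425781), 21.57979965209961) [0.02570091 0.04309237]
```

View pics/w1.png

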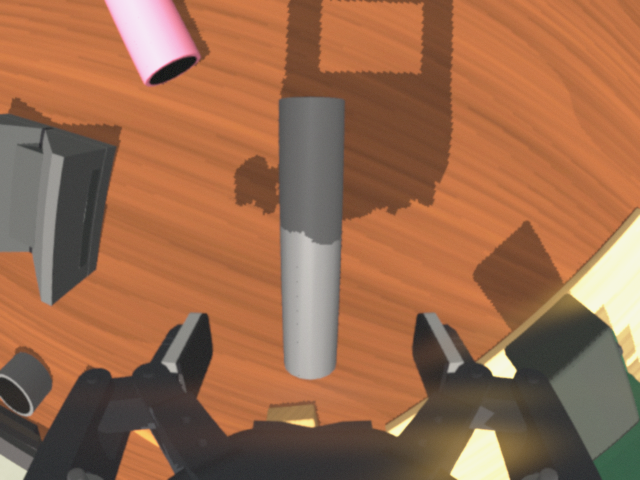

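The wrist view shows the plain grey pipe centred between the fingers, from (312,100) to (310,375). It measures the same as in the top view, so I descend and grip.

step_arm([
  [100,0,-1.7,60,0.2],
  [100,0,-1.7,100,0.2],
  [100,0,-1.7,117.5,0.2],
  [100,0,-1.7,117.5,0.2],
  [0,0,-1.7,117.5,0.2],
  [0,0,-1.7,117.5,0.2],
  [0,0,-1.7,117.5,0.2],
  [0,0,-1.7,117.5,0.2],
  [0,0,-1.7,117.5,0.2],
  [0,0,-1.7,117.5,0.2],
], squeeze=60)

```text
time: 2.7
tcp_pos: [0.4763, 0.3296, 0.0056]
ee_rot: [0.001, -0.188, 0.982, 0.001]
wrist_force: [-1.4, 1.1, 5.2]
width: 0.0408
```

```bash
python3 -c "
from h import *
go(474.5,329.9,150,201.9)
"
```

```text
t2.70 tcp [476.3 329.6   5.6] toolx -158.3 F [-1.4  1.1  5.2] w 40.8 | d [   1.1    1.1 -144.4] yaw -0.2
```

The width of 40.8 mm is under the 42.4 mm diameter, so the pads may be gripping above the axis. I re-grip lower.

step_arm([
  [70,0,0,0,0],
  [70,0,0,0,0],
  [70,0,0,4.5,0],
  [70,0,0,4.5,0],
  [0,0,0,4.5,0],
  [0,0,0,4.5,0],
  [0,0,0,4.5,0],
  [0,0,0,4.5,0],
  [0,0,0,4.5,0],
  [0,0,0,4.5,0],
], squeeze=70)

```text
time: 3.95
tcp_pos: [0.4752, 0.3289, -0.0006]
ee_rot: [-0.0, -0.188, 0.982, 0.0]
wrist_force: [0.3, -0.3, 2.9]
width: 0.0407
```

```bash
python3 -c "
from h import *
go(474.5,329.9,150,201.9)
"
```

```text
t3.95 tcp [475.2 328.9  -0.6] toolx -158.3 F [ 0.3 -0.3  2.9] w 40.7 | d [   0.3    1.2 -150.6] yaw -0.2
```

step_arm([
  [0,0,0,-30,0],
  [0,0,0,-80,0],
  [0,0,0,-140,0],
  [0,0,0,-160,0],
  [0,0,0,-160,0],
])

```text
time: 4.58
tcp_pos: [0.4759, 0.329, 0.1602]
ee_rot: [0.001, -0.189, 0.982, 0.0]
wrist_force: [-0.7, -0.4, -6.3]
width: 0.0406
```

```bash
python3 -c "
from h import *
go(551.3,-101,160,190.0)
"
```

```text
t4.58 tcp [475.9 329.  160.2] toolx -158.3 F [-0.7 -0.4 -6.3] w 40.6 | d [  89.3 -427.4   -0. ] yaw 11.7
```

step_arm([
  [0,10,-50,0,1.5],
  [0,22,-107,0,4],
  [0,36,-170,0,6],
  [0,50,-230,0,8],
  [0,62,-290,0,10],
  [0,74,-350,0,11.7],
  [0,84,-400,0,11.7],
  [0,89,-427,0,11.7],
  [0,89,-427,0,11.7],
  [0,89,-427,0,11.7],
])

```text
time: 5.82
tcp_pos: [0.549, -0.0998, 0.1573]
ee_rot: [-0.002, -0.087, 0.996, 0.001]
wrist_force: [0.7, -0.5, -5.0]
width: 0.0408
```

```bash
cat > pipe.py <<'E'
from h import *
import sys
nm=sys.argv[1]; zlo,zhi=float(sys.argv[2]),float(sys.argv[3])
go(551.3,-101,78.2,190.0)
for c in ['top','scene']:
    f=grab(c,nm+c); P=cloud(f); im=f['img']
    Q=P.reshape(-1,3); L=np.linalg.norm(Q[:,:2]-[.5513,-.101],axis=1)
    q=Q[(L<.13)&(Q[:,2]>zlo)&(Q[:,2]<zhi)]
    r=cv2.minAreaRect(q[:,:2].astype(np.float32)*1000);print(c,len(q),np.round(r[0],1),np.round(r[1],1),round(r[2],1))
E
python3 pipe.py a .17 .215
```

```text
t5.83 tcp [549.  -99.8 157.3] toolx -170.0 F [ 0.7 -0.5 -5. ] w 40.8 | d [-2.4 -1.8 79. ] yaw 0.0
top 20 [ 571.3 -106.4] [103.7  23.2] 48.2
scene 1897 [557.4 -99. ] [101.1 193.1] 83.0
```

View pics/atop.png

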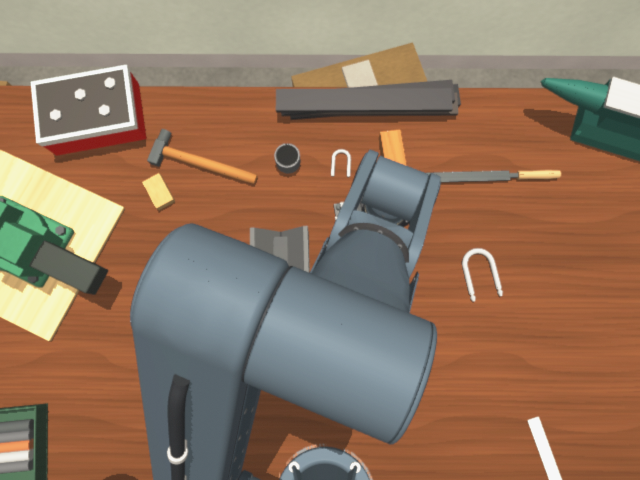

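View pics/ascene.png

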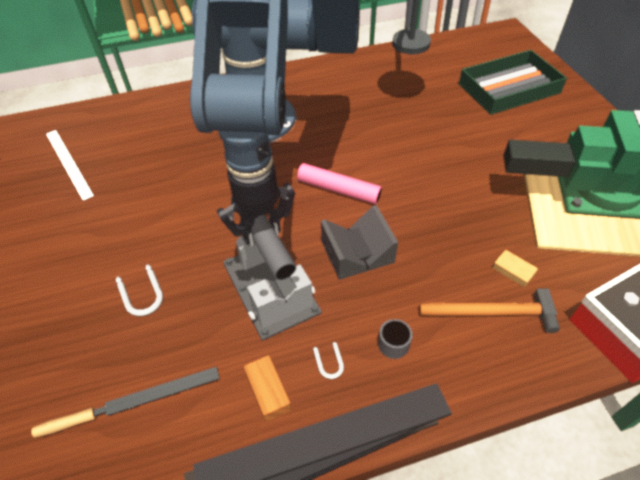

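step_arm([
  [0,-2.4,-1.8,30,0],
  [0,-2.4,-1.8,60,0],
  [0,-2.4,-1.8,70,0],
  [0,-2.4,-1.8,73,0],
  [0,-2.4,-1.8,73,0],
  [0,-2.4,-1.8,73,0],
])

```text
time: 6.68
tcp_pos: [0.5542, -0.1023, 0.0874]
ee_rot: [0.001, -0.088, 0.996, -0.001]
wrist_force: [-0.2, 0.4, -4.2]
width: 0.0407
```

```bash
python3 pipe.py b .105 .14; python3 -c "
from h import *
f=grab('wrist','w2')"
```

```text
t6.67 tcp [ 554.2 -102.3   87.4] toolx -170.0 F [-0.2  0.4 -4.2] w 40.7 | d [2.7 1.8 9.2] yaw 0.0
top 2 [607.2 -73.7] [3.5 0. ] 149.2
scene 1512 [ 561.2 -101.3] [ 97.8 194.5] 85.0
```

View pics/w2.png

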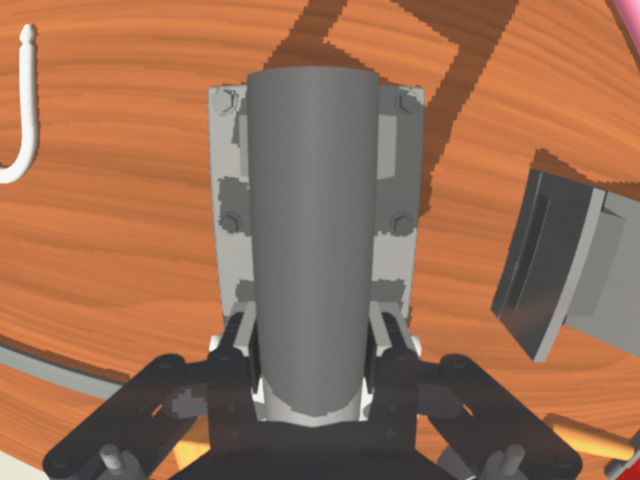

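step_arm([
  [0,0,0,0,0],
  [0,0,0,0,0],
])

```text
time: 7.08
tcp_pos: [0.5535, -0.1022, 0.0864]
ee_rot: [0.0, -0.087, 0.996, -0.0]
wrist_force: [0.4, 1.1, -4.2]
width: 0.0406
```

```bash
python3 -c "
from h import *
go(551.3,-101,78.2,190.0);go(551.3,-101,78.2,190.0)
f=grab('wrist','w3');P=cloud(f,True);a=np.radians(10)
Q=P.reshape(-1,3);L=(Q[:,:2]-[.5513,-.101])@np.array([[np.cos(a),-np.sin(a)],[np.sin(a),np.cos(a)]])*1000
m=(Q[:,2]>.115)&(Q[:,2]<.14)&(abs(L[:,1])<30)&(abs(L[:,0])<130)
print('pipe along',np.percentile(L[m,0],[0,1,99,100]).round(1),'top z',np.percentile(Q[m,2],[50,90,98]).round(4))
for x in [-95,-80,-60,-40,-20]:
  s=(abs(L[:,0]-x)<4)&(Q[:,2]>.108)&(Q[:,2]<.14)&(abs(L[:,1])<30); print(x,np.percentile(L[s,1],[1,50,99]).round(1))
s=(abs(Q[:,2]-.0115)<.004)&(abs(L[:,1])<90)&(abs(L[:,0])<120)
for x in [-98,-90,-50,-40]:
  k=s&(abs(L[:,0]-x)<4); print('base',x,np.percentile(L[k,1],[0.5,99.5]).round(1) if k.any() else 0)
k=s&(abs(L[:,1])>45);print('base x min',np.percentile(L[k,0],[.3,1]))
"
```

```text
t7.08 tcp [ 553.5 -102.2   86.4] toolx -170.0 F [ 0.4  1.1 -4.2] w 40.6 | d [1.9 1.5 8.2] yaw 0.0
t7.08 tcp [ 553.5 -102.2   86.4] toolx -170.0 F [ 0.4  1.1 -4.2] w 40.6 | d [1.9 1.5 8.2] yaw 0.0
pipe along [-98.1 -96.8  23.2  34.2] top z [0.1273 0.1294 0.1321]
-95 [-21.7  -2.6  16.7]
-80 [-21.7  -2.4  16.7]
-60 [-21.7  -2.6  16.8]
-40 [-21.7  -2.3  16.9]
-20 [-21.8  -2.3  16.8]
base -98 [-65.   63.6]
base -90 [-65.3  63.9]
base -50 [-65.3  63.2]
base -40 [-64.9  63.8]
base x min [-104.6759038 -103.8407956]
```

step_arm([
  [0,1.9,1.6,2,0],
  [0,1.9,1.6,5,0],
  [0,1.9,1.6,7.5,0],
  [0,1.9,1.6,7.5,0],
  [0,1.9,1.6,7.5,0],
])

```text
time: 7.75
tcp_pos: [0.5513, -0.1009, 0.0788]
ee_rot: [-0.0, -0.087, 0.996, -0.0]
wrist_force: [0.1, -0.8, -4.6]
width: 0.0404
```

```bash
python3 -c "
from h import *
go(551.3,-101,78.2,190.0)"
```

```text
t7.75 tcp [ 551.3 -100.9   78.8] toolx -170.0 F [ 0.1 -0.8 -4.6] w 40.4 | d [ 0.1 -0.1  0.6] yaw 0.0
```

step_arm([
  [0,0,0,1,0],
  [0,0,0,1,0],
  [80,0,0,1,0],
  [80,0,0,1,0],
  [80,0,0,1,0],
  [80,0,0,-20,0],
  [80,0,0,-70,0],
  [80,0,0,-90,0],
  [80,0,0,-90,0],
])

```text
time: 8.88
tcp_pos: [0.5525, -0.1014, 0.1706]
ee_rot: [0.002, -0.087, 0.996, -0.001]
wrist_force: [0.0, 0.2, -0.3]
width: 0.0681
```

```bash
python3 -c "
from h import *
go(530,-350,90,101.3)
f=grab('wrist','w4');P=cloud(f,True);a=np.radians(10)
Q=P.reshape(-1,3);L=(Q[:,:2]-[.5513,-.101])@np.array([[np.cos(a),-np.sin(a)],[np.sin(a),np.cos(a)]])*1000
m=(Q[:,2]>.108)&(Q[:,2]<.135)&(abs(L[:,1])<30)&(abs(L[:,0])<130)
print('pipe along',np.percentile(L[m,0],[.2,1,99,100]).round(1),'top z',np.percentile(Q[m,2],[50,90,98]).round(4))
for x in [-95,-60,-40,-20,0,20]:
  s=(abs(L[:,0]-x)<4)&(Q[:,2]>.103)&(Q[:,2]<.14)&(abs(L[:,1])<30); print(x,np.percentile(L[s,1],[1,50,99]).round(1),np.percentile(Q[s,2],95).round(4))
s=(abs(Q[:,2]-.0115)<.004)&(abs(L[:,1])<90)&(abs(L[:,0])<120)
for x in [-98,-90,-50,-40]:
  k=s&(abs(L[:,0]-x)<4); print('base',x,np.percentile(L[k,1],[0.5,99.5]).round(1) if k.any() else 0)
k=s&(abs(L[:,1])>45);print('base x min',np.percentile(L[k,0],[.3,1]))
"
```

```text
t8.88 tcp [ 552.5 -101.4  170.6] toolx -170.0 F [ 0.   0.2 -0.3] w 68.1 | d [  65.8 -240.7   81. ] yaw 88.7
pipe along [-99.4 -98.1  95.7  99.9] top z [0.1189 0.1212 0.1218]
-95 [-20.3  -0.9  19.2] 0.1216
-60 [-20.9  -0.8  19.1] 0.1215
-40 [-20.6  -0.8  18.9] 0.1216
-20 [-20.5  -0.7  19. ] 0.1216
0 [-20.3  -0.7  18.9] 0.1215
20 [-20.3  -0.6  19.1] 0.1215
base -98 [-65.6  63.5]
base -90 [-64.7  63.7]
base -50 [-65.1  63.3]
base -40 [-64.6  63.6]
base x min [-104.55590623 -103.66058663]
```

View pics/w4.png

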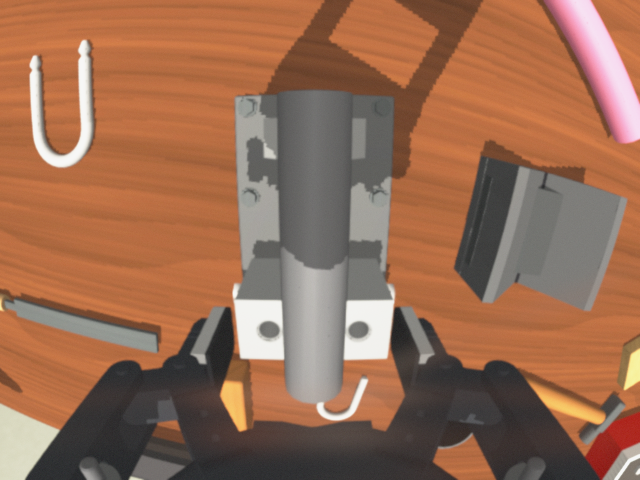

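The pipe is seated, with its top at 121.5 mm, its axis on the fixture's centre line and its ends at ±99.6 mm. Next is the big U-bolt, seen at (62,110) in the wrist view.

step_arm([
  [50,16,-60,0,10],
  [50,33,-120,0,20],
  [50,49,-180,20,30],
  [50,65.8,-240.7,50,40],
  [50,65.8,-240.7,80,50],
  [50,65.8,-240.7,80,60],
  [50,65.8,-240.7,80,70],
  [50,65.8,-240.7,80,80],
  [50,65.8,-240.7,80,88.7],
  [50,65.8,-240.7,80,88.7],
])

```text
time: 10.18
tcp_pos: [0.5275, -0.3485, 0.0869]
ee_rot: [-0.002, 0.633, 0.774, 0.0]
wrist_force: [-0.5, -0.3, 0.7]
width: 0.0431
```

```bash
cat >> h.py <<'E'
def fishray(f,uv,z):
    fl=f['depth'].shape[0]/2/np.tan(np.radians(f['vfov'])/2)
    uv=np.atleast_2d(uv).astype(float); d2=uv-[f['cx'],f['cy']]; r=np.linalg.norm(d2,axis=1)+1e-9; th=r/fl
    d=np.c_[d2/r[:,None]*np.sin(th)[:,None],np.cos(th)]
    R=np.array(f['R']);t=np.array(f['t']); d=d@R; c=-R.T@t
    return c+d*((z-c[2])/d[:,2])[:,None]
E
python3 -c "
from h import *
from scipy.optimize import least_squares
go(534.1,-349.7,2,101.3)
f=grab('wrist','w5');P=cloud(f,True);im=f['img'].astype(int)
m=(im.min(2)>150)&(np.abs(P[...,0]-.5)<.09)&(np.abs(P[...,1]+.356)<.06)&(P[...,2]<.025)&(P[...,2]>.003)
v,u=np.nonzero(m);X=P[m][:,:2]*1000
fun=lambda q:segd((X-q[:2])@np.array([[np.cos(q[2]),-np.sin(q[2])],[np.sin(q[2]),np.cos(q[2])]]))
r=least_squares(fun,[502.7,-356,.197],loss='soft_l1');print(len(u),r.x[:2],np.degrees(r.x[2]),np.sqrt((r.fun**2).mean()),np.percentile(P[m][:,2],[50,98]))
"
```

```text
t10.18 tcp [ 527.5 -348.5   86.9] toolx 101.4 F [-0.5 -0.3  0.7] w 43.1 | d [-2.7  6.4 84.9] yaw 0.1
5826 [ 500.88726307 -353.2564761 ] 11.80731419735126 2.9069708081962347 [0.01113136 0.01300346]
```

View pics/w5.png

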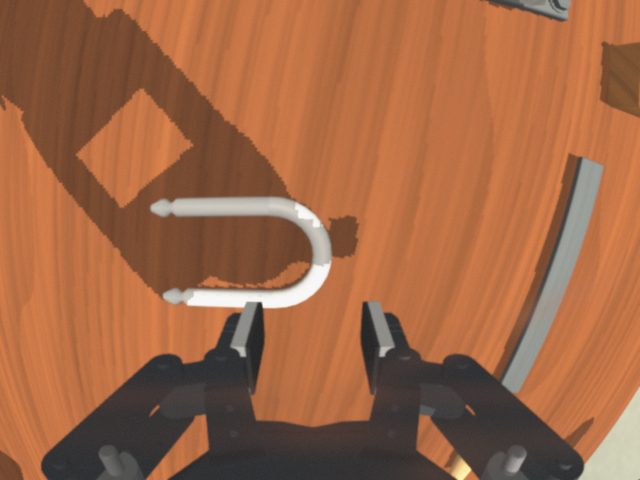

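```bash
python3 -c "
from h import *
from scipy.optimize import least_squares
f=load('w5');P=cloud(f,True)
m=(np.abs(P[...,0]-.48)<.09)&(np.abs(P[...,1]+.36)<.06)&(P[...,2]<.025)&(P[...,2]>.007)
X=P[m][:,:2]*1000
fun=lambda q:segd((X-q[:2])@np.array([[np.cos(q[2]),-np.sin(q[2])],[np.sin(q[2]),np.cos(q[2])]]))
r=least_squares(fun,[502.7,-356,.197],loss='soft_l1');print(m.sum(),r.x[:2],np.degrees(r.x[2]),np.sqrt((r.fun**2).mean()))
"
```

```text
6211 [ 500.75534907 -353.42989677] 11.92813980587276 3.1440452216133496
```

step_arm([
  [50,0,0,20,0],
  [50,0,0,50,0],
  [50,0,0,50,0],
  [50,0,0,50,0],
])

```text
time: 10.72
tcp_pos: [0.5286, -0.3495, 0.039]
ee_rot: [0.0, 0.633, 0.774, -0.0]
wrist_force: [0.8, -0.1, 0.8]
width: 0.0428
```

```bash
python3 -c "
from h import *
from scipy.optimize import least_squares
go(533.1,-348.6,2,101.6)
f=grab('wrist','w6');P=cloud(f,True)
m=(np.abs(P[...,0]-.48)<.09)&(np.abs(P[...,1]+.36)<.06)&(P[...,2]<.025)&(P[...,2]>.007)
X=P[m][:,:2]*1000
fun=lambda q:segd((X-q[:2])@np.array([[np.cos(q[2]),-np.sin(q[2])],[np.sin(q[2]),np.cos(q[2])]]))
r=least_squares(fun,[502.7,-356,.197],loss='soft_l1');print(m.sum(),r.x[:2],np.degrees(r.x[2]),np.sqrt((r.fun**2).mean()))
"
```

```text
t10.72 tcp [ 528.6 -349.5   39. ] toolx 101.4 F [ 0.8 -0.1  0.8] w 42.8 | d [ 0.   4.5 37. ] yaw -0.2
8269 [ 500.65212418 -353.38878346] 11.638726200929124 3.0653424818758417
```

View pics/w6.png

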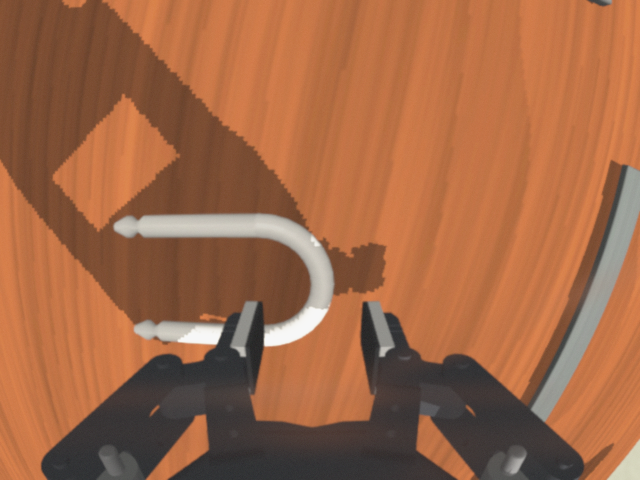

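step_arm([
  [50,0,4,20,0],
  [50,0,4,33,0],
  [50,0,4,37,0],
  [50,0,4,37,0],
  [50,0,4,37,0],
])

```text
time: 11.4
tcp_pos: [0.5325, -0.3488, 0.002]
ee_rot: [0.0, 0.634, 0.773, -0.0]
wrist_force: [0.3, -0.0, -0.4]
width: 0.043
```

```bash
python3 -c "
from h import *
go(533.1,-349,2,101.6)
f=grab('wrist','w7');f=grab('scene','s7');cv2.imwrite('pics/s7c.png',cv2.resize(cv2.cvtColor(f['img'],cv2.COLOR_RGB2BGR)[180:340,70:230],None,fx=4,fy=3.7))
"
```

```text
t11.40 tcp [ 532.5 -348.8    2. ] toolx 101.3 F [ 0.3 -0.  -0.4] w 43.0 | d [-0.3  0.5  0. ] yaw -0.3
```

View pics/w7.png

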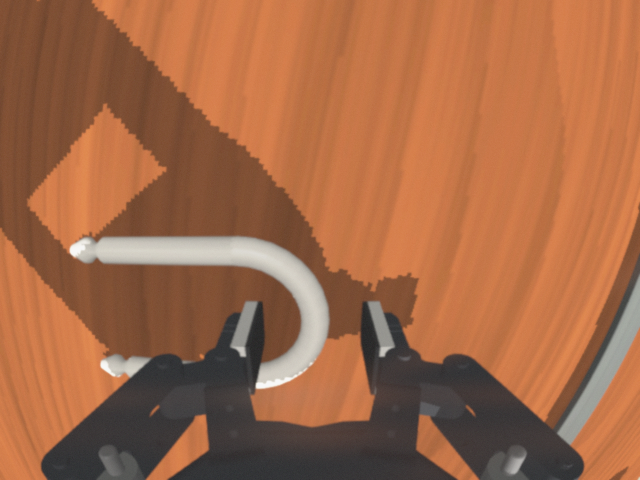

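View pics/s7c.png

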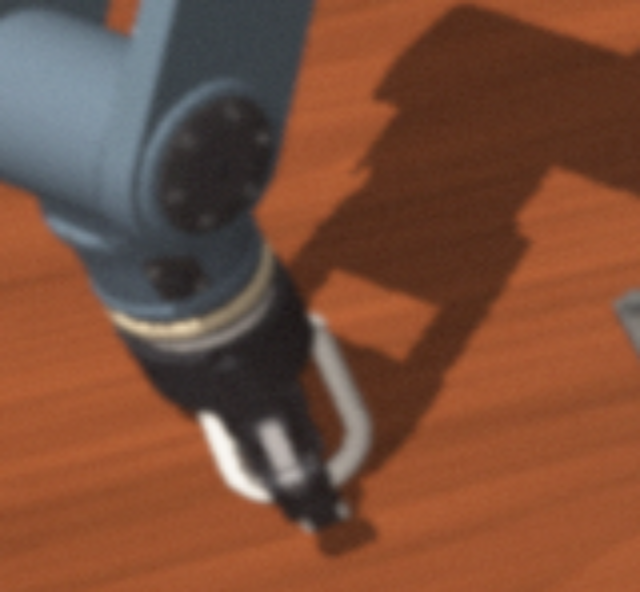

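step_arm([
  [0,0,0,0,0],
  [0,0,0,0,0],
  [0,0,0,0,0],
  [0,0,0,0,0],
  [0,0,0,-20,0],
  [0,0,0,-50,0],
  [0,0,0,-60,0],
  [0,0,0,-60,0],
], squeeze=25)

```text
time: 12.5
tcp_pos: [0.5327, -0.3489, 0.0628]
ee_rot: [0.001, 0.634, 0.773, -0.0]
wrist_force: [0.2, 0.2, -1.7]
width: 0.0125
```

```bash
python3 -c "
from h import *
go(533.1,-349,2,101.6)
f=grab('wrist','w8');P=cloud(f,True)
for u,v in [(90,245),(150,245),(200,245)]: print(u,v,P[v,u])
f=grab('scene','s8');cv2.imwrite('pics/s8c.png',cv2.resize(cv2.cvtColor(f['img'],cv2.COLOR_RGB2BGR)[180:340,70:230],None,fx=4,fy=3.7))
"
```

```text
t12.50 tcp [ 532.7 -348.9   62.8] toolx 101.3 F [ 0.2  0.2 -1.7] w 12.5 | d [-0.1  0.3 60.8] yaw -0.3
90 245 [ 0.4271127  -0.335062    0.06764885]
150 245 [ 0.45857915 -0.32799974  0.06965034]
200 245 [ 0.48040263 -0.32360359  0.06965346]
```

View pics/w8.png

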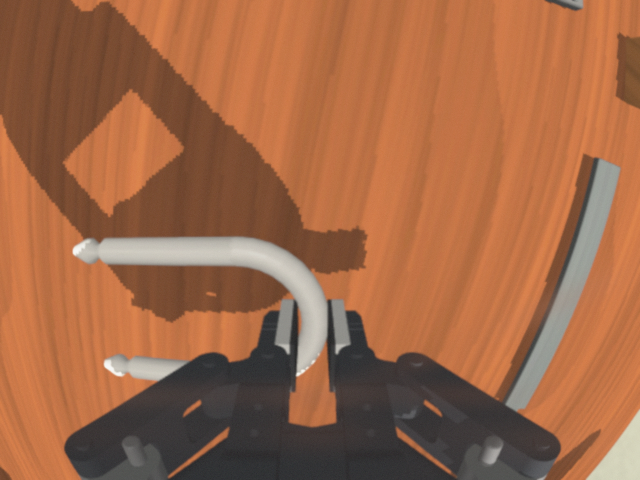

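View pics/s8c.png

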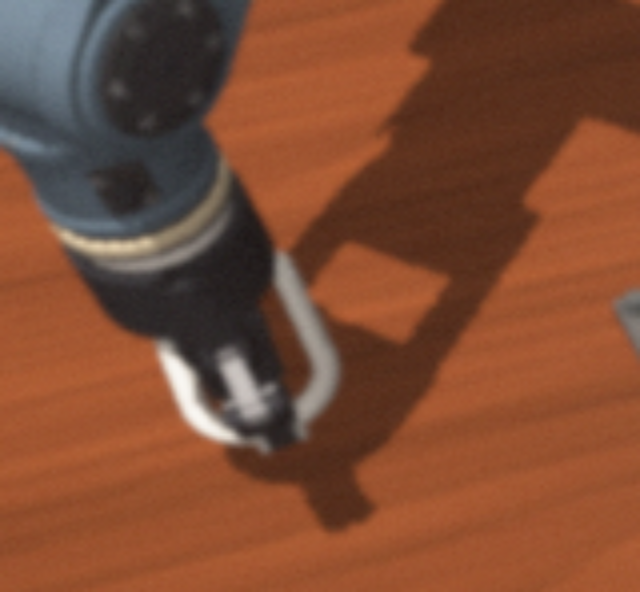

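step_arm([
  [0,0,0,-60,0],
  [0,0,0,-115,0],
  [0,0,0,-120,0],
  [0,0,0,-120,0],
], squeeze=45)

```text
time: 13.1
tcp_pos: [0.5316, -0.3478, 0.1807]
ee_rot: [-0.001, 0.634, 0.773, 0.0]
wrist_force: [-0.1, 0.0, -3.0]
width: 0.0119
```

```bash
python3 -c "
from h import *
go(516.2,190,183,181.6)"
```

```text
t13.10 tcp [ 531.6 -347.8  180.7] toolx 101.3 F [-0.1  0.  -3. ] w 11.9 | d [530.4  90.6  -1.4] yaw -80.3
```

step_arm([
  [0,55,9,0,-8],
  [0,112,19,0,-17],
  [0,170,29,0,-26],
  [0,230,39,0,-35],
  [0,290,50,0,-44],
  [0,350,60,0,-53],
  [0,410,70,0,-62],
  [0,465,80,0,-71],
  [0,510,87,0,-80.3],
  [0,530.4,90.6,0,-80.3],
])

```text
time: 14.35
tcp_pos: [0.5142, 0.1916, 0.1789]
ee_rot: [-0.003, -0.016, 1.0, -0.0]
wrist_force: [-0.7, -0.3, -2.4]
width: 0.0115
```

step_arm([
  [0,0,0,30,0],
  [0,0,0,60,0],
  [0,0,0,70,0],
  [0,0,0,70,0],
])

```text
time: 14.85
tcp_pos: [0.5156, 0.189, 0.1101]
ee_rot: [-0.002, -0.014, 1.0, -0.0]
wrist_force: [-0.6, -0.9, -2.2]
width: 0.0116
```

```bash
python3 -c "
from h import *
go(516.2,190,74,181.6)
f=grab('wrist','w9');grab('top','t9');f=grab('scene','s9');cv2.imwrite('pics/s9c.png',cv2.resize(cv2.cvtColor(f['img'],cv2.COLOR_RGB2BGR)[130:290,290:450],None,fx=4,fy=3.7))
"
```

```text
t14.85 tcp [515.6 189.  110.1] toolx -178.4 F [-0.6 -0.9 -2.2] w 11.6 | d [-0.7  1.  36.1] yaw 0.0
```

View pics/w9.png

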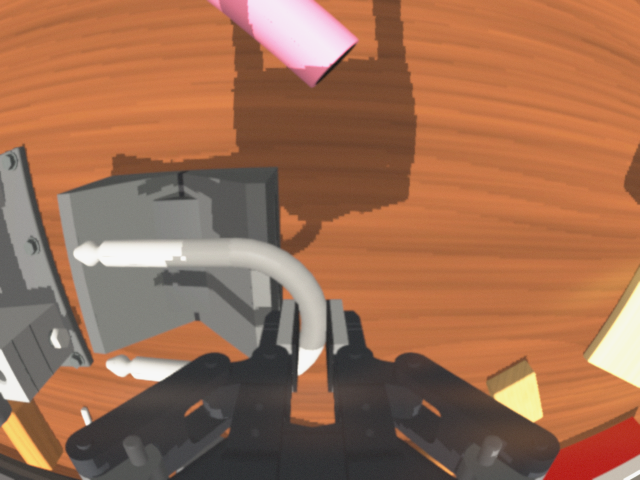

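View pics/s9c.png

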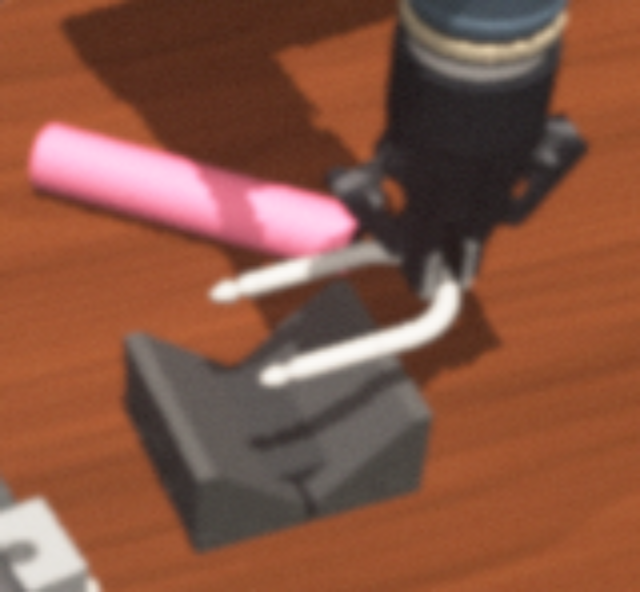

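step_arm([
  [0,-0.7,1,20,0],
  [0,-0.7,1,32,0],
  [0,-0.7,1,35.5,0],
  [0,-0.7,1,35.5,0],
  [0,-0.7,1,35.5,0],
])

```text
time: 15.62
tcp_pos: [0.518, 0.1904, 0.0768]
ee_rot: [0.001, -0.014, 1.0, 0.0]
wrist_force: [0.0, -0.8, -2.1]
width: 0.0115
```

```bash
python3 -c "
from h import *
go(516.2,190,74,181.6)
f=grab('scene','s10');cv2.imwrite('pics/s10c.png',cv2.resize(cv2.cvtColor(f['img'],cv2.COLOR_RGB2BGR)[150:290,310:450],None,fx=4.2,fy=4.2))
"
```

```text
t15.62 tcp [518.  190.4  76.8] toolx -178.4 F [ 0.  -0.8 -2.1] w 11.5 | d [ 1.9 -0.3  2.8] yaw 0.0
```

View pics/s10c.png

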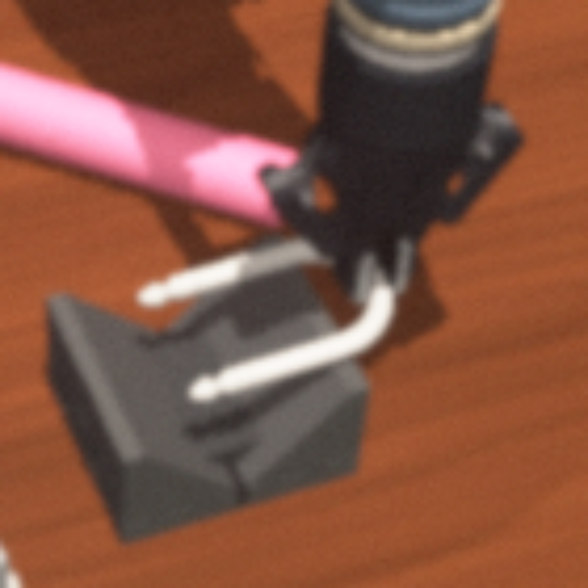

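step_arm([
  [0,1.5,0,1.5,0],
  [0,1.5,0,2.5,0],
  [0,1.5,0,2.5,0],
])

```text
time: 16.05
tcp_pos: [0.516, 0.1903, 0.0737]
ee_rot: [-0.0, -0.014, 1.0, -0.0]
wrist_force: [-0.1, 0.8, -3.1]
width: 0.0112
```

```bash
python3 -c "
from h import *
go(516.2,190,74,181.6)"
```

```text
t16.05 tcp [516.  190.3  73.7] toolx -178.4 F [-0.1  0.8 -3.1] w 11.2 | d [-0.2 -0.3 -0.3] yaw 0.0
```

step_arm([
  [45,0,0,0,0],
  [45,0,0,0,0],
  [45,0,0,0,0],
  [45,0,0,0,0],
  [45,0,0,0,0],
])

```text
time: 16.68
tcp_pos: [0.5165, 0.1901, 0.074]
ee_rot: [0.0, -0.014, 1.0, -0.0]
wrist_force: [-0.0, -1.8, 0.5]
width: 0.0387
```

```bash
python3 -c "
from h import *
go(516.2,190,74,181.6)
f=grab('wrist','w11');f=grab('scene','s11');cv2.imwrite('pics/s11c.png',cv2.resize(cv2.cvtColor(f['img'],cv2.COLOR_RGB2BGR)[150:290,310:450],None,fx=4.2,fy=4.2))
"
```

```text
t16.68 tcp [516.5 190.1  74. ] toolx -178.4 F [-0.  -1.8  0.5] w 38.7 | d [ 0.3 -0.1  0. ] yaw 0.0
```

View pics/s11c.png

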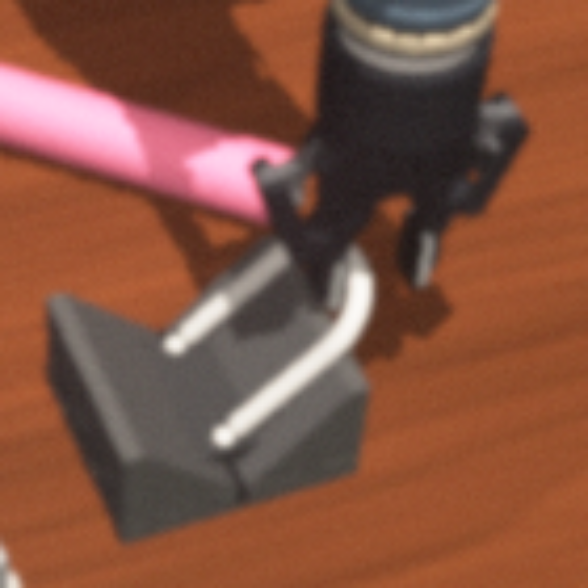

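View pics/w11.png

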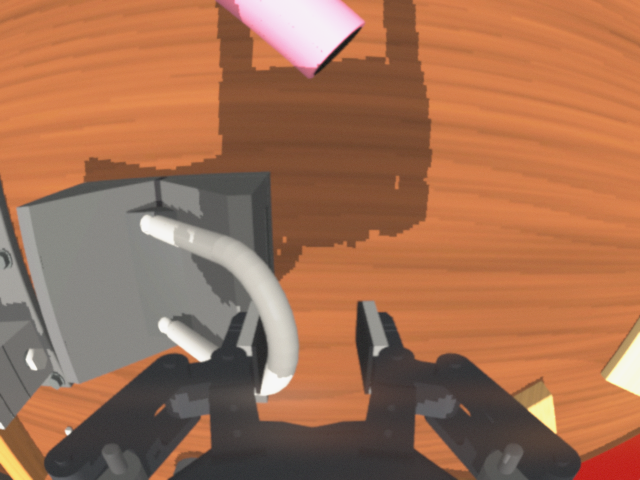

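step_arm([
  [45,0,-4,0,0],
  [45,0,-4,-1,0],
  [45,0,-4,-10,0],
  [45,0,-4,-30,0],
  [45,0,-4,-60,0],
  [45,0,-4,-60,0],
  [45,0,-4,-60,0],
])

```text
time: 17.65
tcp_pos: [0.5159, 0.1863, 0.1338]
ee_rot: [-0.0, -0.014, 1.0, 0.0]
wrist_force: [0.4, -0.5, -0.5]
width: 0.0386
```

```bash
python3 -c "
from h import *
go(516.2,190,74,181.6)
f=grab('wrist','w12')
P=cloud(f,True);Q=P.reshape(-1,3);c=np.array([.519,.101]);a=np.radians(1.8)
L=(Q[:,:2]-c)@np.array([[np.cos(a),-np.sin(a)],[np.sin(a),np.cos(a)]])*1000
m=(L[:,1]>56)&(L[:,1]<110)&(abs(L[:,0])<50)&(Q[:,2]>.076)&(Q[:,2]<.12)
print('crown x',np.percentile(L[m,0],[1,50,99]).round(1),'y',np.percentile(L[m,1],[1,50,99]).round(1),'z',np.percentile(Q[m,2],[1,50,99]).round(4))
for xx in [-8,-4,0,4,8]:
  k=m&(abs(L[:,0]-xx)<1.5); print(xx,np.percentile(L[k,1],[1,99]).round(1) if k.any() else 0,Q[k,2].max().round(4) if k.any() else 0)
f=grab('scene','s12');cv2.imwrite('pics/s12c.png',cv2.resize(cv2.cvtColor(f['img'],cv2.COLOR_RGB2BGR)[150:290,310:450],None,fx=4.2,fy=4.2))
"
```

```text
t17.65 tcp [515.9 186.3 133.8] toolx -178.4 F [ 0.4 -0.5 -0.5] w 38.6 | d [-0.5  3.7 59.8] yaw 0.0
crown x [-37.6 -11.4  29. ] y [56.7 71.4 81.5] z [0.0833 0.0984 0.1037]
-8 [70. 82.] 0.1045
-4 [70.4 82. ] 0.1044
0 [70.3 82. ] 0.1043
4 [70.2 81.9] 0.1045
8 [68.9 81.3] 0.1036
```

View pics/s12c.png

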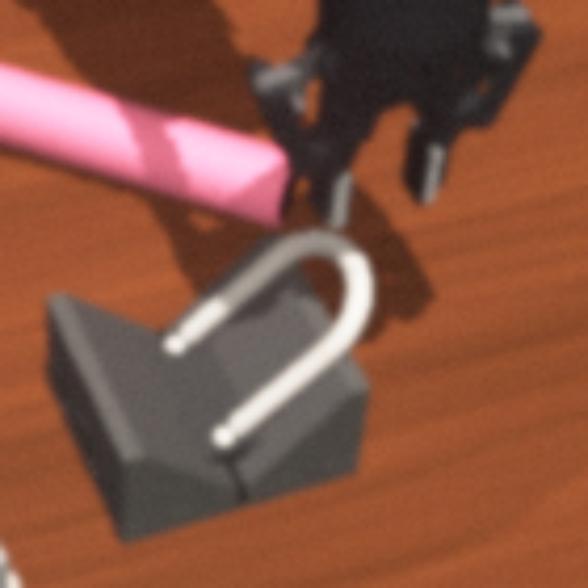

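View pics/w12.png

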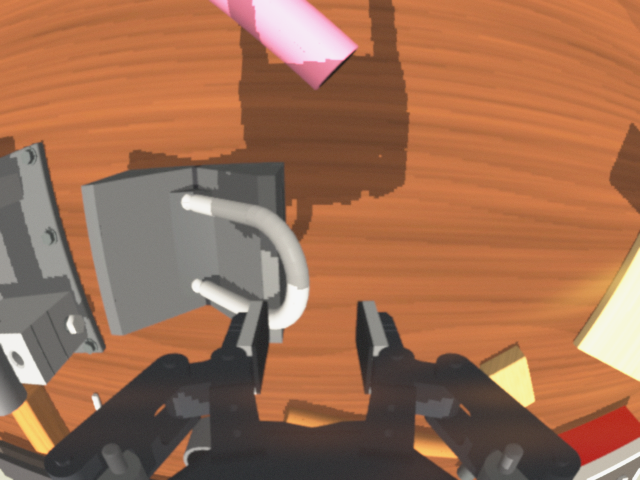

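```bash
python3 -c "
from h import *
f=load('w12')
P=cloud(f,True);Q=P.reshape(-1,3);c=np.array([.519,.101]);a=np.radians(1.8)
L=(Q[:,:2]-c)@np.array([[np.cos(a),-np.sin(a)],[np.sin(a),np.cos(a)]])*1000
for s in (-1,1):
  for y in range(-10,60,6):
    k=(abs(L[:,1]-y)<1.5)&(abs(L[:,0]-s*32)<8)
    if k.sum()>3: print(s,y,'z',np.percentile(Q[k,2],95).round(4)*1000,'x@top',np.median(L[k&(Q[:,2]>np.percentile(Q[k,2],75)),0]).round(1))
print('plate',[(y,[int(np.median(Q[k,2])*1000) if (k:=(abs(L[:,1]-y)<2)&(abs(L[:,0]-x)<2)).any() else -1 for x in range(-49,50,7)]) for y in range(-20,21,5)])
"
```

```text
-1 -10 z 33.2 x@top -31.2
-1 -4 z 35.6 x@top -33.1
-1 2 z 42.4 x@top -33.3
-1 8 z 47.300000000000004 x@top -33.3
-1 14 z 52.8 x@top -33.5
-1 20 z 58.0 x@top -33.4
-1 26 z 63.0 x@top -33.2
-1 32 z 68.0 x@top -33.4
-1 38 z 73.0 x@top -33.3
-1 44 z 78.3 x@top -33.6
-1 50 z 83.7 x@top -34.1
-1 56 z 88.7 x@top -32.1
1 -10 z 33.2 x@top 29.4
1 -4 z 36.2 x@top 31.0
1 2 z 42.0 x@top 31.3
1 8 z 47.0 x@top 30.2
1 14 z 51.9 x@top 30.2
1 20 z 57.1 x@top 29.9
1 26 z 62.4 x@top 30.1
1 32 z 67.5 x@top 30.3
1 38 z 72.4 x@top 28.6
1 44 z 75.1 x@top 27.0
1 50 z 66.60000000000001 x@top 24.5
1 56 z 70.8 x@top 26.5
plate [(-20, [35, 35, 35, 35, 35, 35, 35, 35, 35, 35, 36, 36, 36, 35, 36]), (-15, [30, 30, 32, 32, 32, 32, 32, 32, 32, 32, 32, 32, 32, 31, 30]), (-10, [25, 25, 32, 32, 32, 32, 32, 32, 32, 32, 32, 32, 32, 27, 25]), (-5, [20, 20, 34, 33, 32, 32, 32, 32, 32, 32, 32, 32, 33, -1, 21]), (0, [18, 18, 34, 33, 32, 32, 32, 31, 32, 32, 32, 34, 34, 31, 18]), (5, [22, 22, 42, 42, 32, 32, 32, 32, 32, 32, 32, 41, 43, -1, 22]), (10, [26, 26, 47, 45, 31, 32, 32, 32, 32, 32, 32, 45, 47, -1, 27]), (15, [31, 31, 51, 50, 32, 32, 32, 32, 32, 32, 32, 48, 51, -1, 31]), (20, [37, 36, 55, 55, 37, 229, 36, 36, 36, 36, 36, 53, 55, -1, 36])]
```

The U-bolt leans freely with its crown up at about 41°, with the crown bar near V y = 76 mm, z = 98 mm. An unlisted flat insert, about 78 mm long, lies in the notch at z ≈ 32 mm, and the leg tips stand on it. I leave the insert alone. Now I take the U-bolt by the crown.

```bash
python3 -c "
from h import *
go(515.1,176.9,92.5,181.8)"
```

```text
t17.75 tcp [515.4 186.2 133. ] toolx -178.4 F [ 0.4  0.8 -0.7] w 38.3 | d [ 0.5 -9.3 40.5] yaw -0.2
```

step_arm([
  [45,0.5,-9.3,0,0],
  [45,0.5,-9.3,20,0],
  [45,0.5,-9.3,36,0],
  [45,0.5,-9.3,40.5,0],
  [45,0.5,-9.3,40.5,0],
  [45,0.5,-9.3,40.5,0],
])

```text
time: 18.5
tcp_pos: [0.5164, 0.177, 0.0937]
ee_rot: [0.0, -0.014, 1.0, 0.0]
wrist_force: [0.7, -0.0, -0.1]
width: 0.0383
```

```bash
python3 -c "
from h import *
go(515.1,176.9,92.5,181.8); grab('wrist','w13')"
```

```text
t18.50 tcp [516.4 177.   93.7] toolx -178.4 F [ 0.7 -0.  -0.1] w 38.3 | d [ 1.3 -0.1  1.2] yaw -0.2
```

View pics/w13.png

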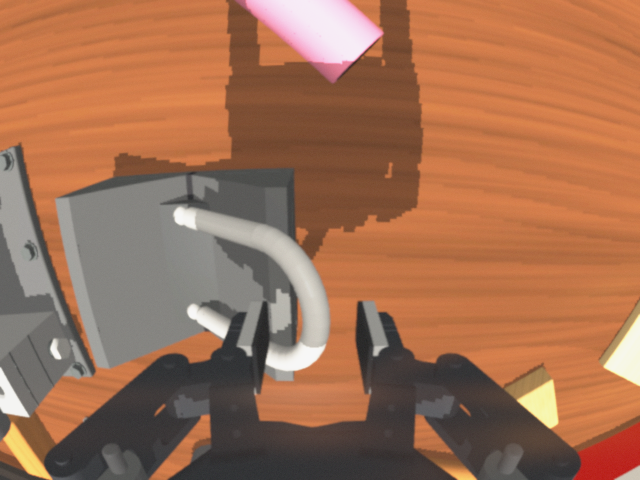

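step_arm([
  [0,1,0,0.5,0],
  [0,1,0,0.5,0],
  [0,1,0,0.5,0],
  [0,1,0,0.5,0],
  [0,1,0,-15,0],
  [0,1,0,-50,0],
  [0,1,0,-70,0],
  [0,1,0,-70,0],
], squeeze=20)

```text
time: 19.55
tcp_pos: [0.5159, 0.1768, 0.1651]
ee_rot: [0.002, -0.014, 1.0, -0.0]
wrist_force: [-0.4, 0.3, -2.6]
width: 0.0119
```

```bash
cat > uin.py <<'E'
from h import *
import sys
# leg points of held U relative to TCP, in tool-yaw frame: report z drop vs jaw-axis distance
f=grab('wrist',sys.argv[1]); s,R=st(); go(515,177,92,181.8)
P=cloud(f,True); im=f['img'].astype(int)
Q=P.reshape(-1,3)-s['tcp_pos']; L=Q@R*1000  # tool frame
I=im.reshape(-1,3); br=I.min(1)>115
m=br&(np.abs(np.abs(L[:,0])-32)<9)&(np.abs(L[:,1])<130)&(L[:,2]<125)&(L[:,2]>-10)
for sg in (-1,1):
    k=m&(np.sign(L[:,0])==sg)
    if k.sum()<20: print(sg,k.sum());continue
    # line fit y,z
    q=L[k]; c=np.median(q,0); u,sv,vt=np.linalg.svd(q[:,1:]-q[:,1:].mean(0),full_matrices=False)
    d=vt[0]*np.sign(vt[0][1]); print(sg,k.sum(),'x med',c[0].round(1),'y rng',np.percentile(q[:,1],[2,98]).round(1),'z rng',np.percentile(q[:,2],[2,98]).round(1),'slope down deg',np.degrees(np.arctan2(d[1],abs(d[0]))).round(1),'resid',(sv[1]/np.sqrt(k.sum())).round(1))
E
python3 uin.py w14; python3 -c "
from h import *
f=grab('scene','s14');cv2.imwrite('pics/s14c.png',cv2.resize(cv2.cvtColor(f['img'],cv2.COLOR_RGB2BGR)[110:290,290:470],None,fx=3.3,fy=3.3))"
```

```text
t19.60 tcp [514.9 176.7 163.9] toolx -178.4 F [-0.3  0.3 -2.2] w 12.2 | d [-0.   0.3 71.9] yaw -0.2
-1 3306 x med -29.4 y rng [-127.7  -16.3] z rng [ 18.4 123.7] slope down deg 47.1 resid 27.5
1 4557 x med 32.6 y rng [-127.7   -4.1] z rng [ -3.6 122.7] slope down deg 47.2 resid 10.3
```

View pics/s14c.png

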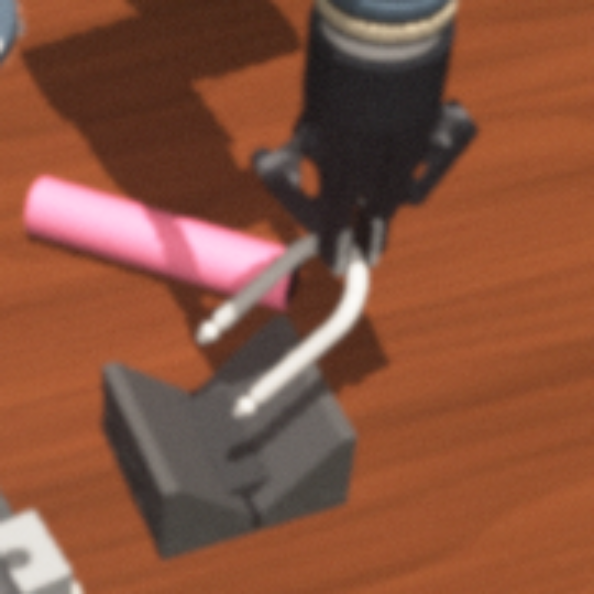

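View pics/w14.png

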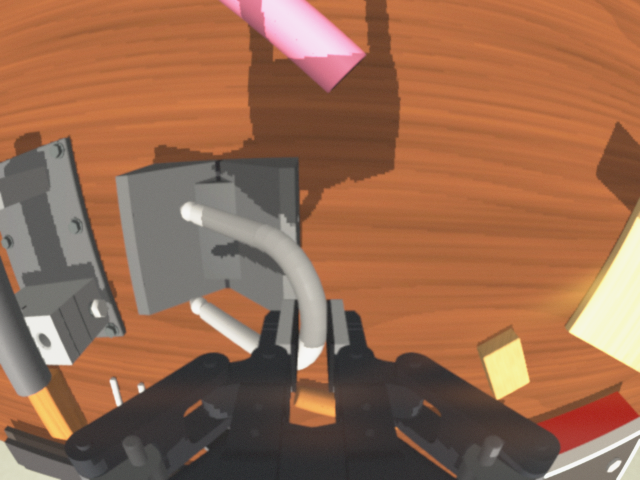

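step_arm([
  [0,0,40,0,0],
  [0,0,80,0,0],
  [0,0,90,15,0],
  [0,0,90,36,0],
  [0,0,90,38,0],
  [0,0,90,38,0],
], squeeze=25)

```text
time: 20.4
tcp_pos: [0.5121, 0.2662, 0.1246]
ee_rot: [-0.001, -0.014, 1.0, -0.0]
wrist_force: [1.2, -0.2, -1.6]
width: 0.0116
```

```bash
python3 uin.py w15; python3 -c "
from h import *
f=grab('scene','s15');cv2.imwrite('pics/s15c.png',cv2.resize(cv2.cvtColor(f['img'],cv2.COLOR_RGB2BGR)[90:290,310:510],None,fx=3,fy=3))"
```

```text
t20.45 tcp [512.6 266.4 125.2] toolx -178.4 F [-0.1 -0.3 -2.7] w 11.7 | d [  0.1 -89.4  33.2] yaw -0.2
-1 1584 x med -26.8 y rng [-110.6  -30.7] z rng [19.3 66.6] slope down deg 26.8 resid 7.5
1 3598 x med 34.0 y rng [-110.8   -3.1] z rng [-2.8 64.2] slope down deg 34.0 resid 6.7
```

View pics/s15c.png

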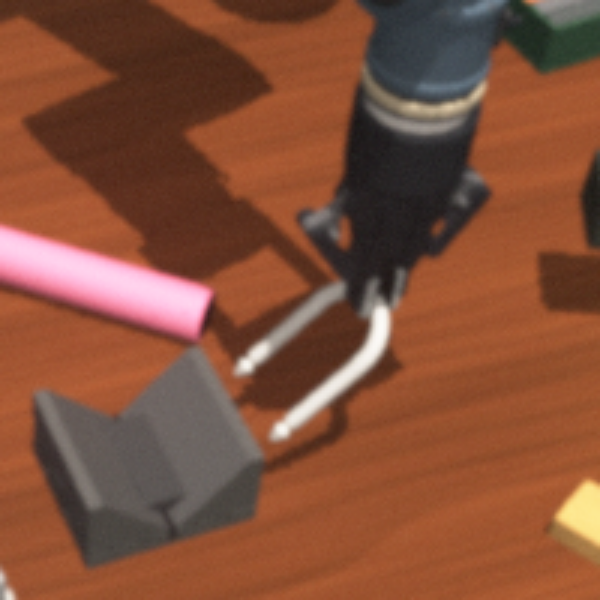

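View pics/w15.png

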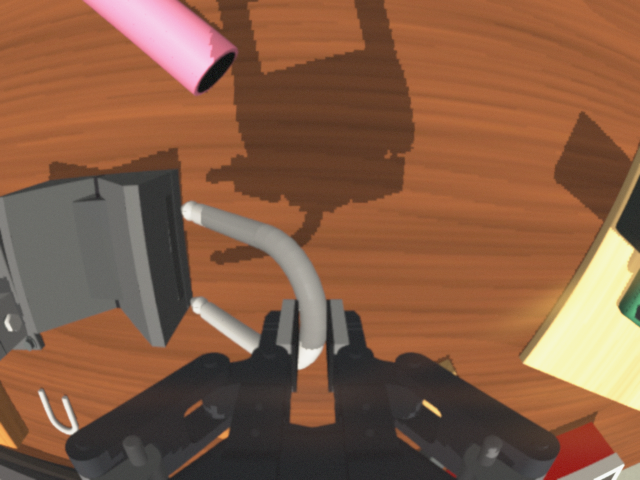

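step_arm([
  [0,0,-8,0,0],
  [0,0,-14.4,-1.3,0],
  [0,0,-20.4,-7.5,0],
  [0,0,-26.4,-13.8,0],
  [0,0,-34.4,-19.5,0],
  [0,0,-42.4,-24.8,0],
  [0,0,-42.4,-24.8,0],
], squeeze=25)

```text
time: 21.38
tcp_pos: [0.514, 0.2238, 0.1507]
ee_rot: [0.0, -0.014, 1.0, -0.0]
wrist_force: [-1.0, 0.3, -2.1]
width: 0.0108
```

```bash
python3 uin.py w16; python3 -c "
from h import *
f=grab('scene','s16');cv2.imwrite('pics/s16c.png',cv2.resize(cv2.cvtColor(f['img'],cv2.COLOR_RGB2BGR)[90:290,310:510],None,fx=3,fy=3))"
```

```text
t21.43 tcp [513.8 224.1 150.4] toolx -178.4 F [-0.5 -0.2 -2.2] w 11.3 | d [  0.1 -47.1  58.4] yaw -0.2
-1 1138 x med -27.1 y rng [-69.9  -7.2] z rng [ 1.3 86.8] slope down deg 51.5 resid 4.8
1 3009 x med 33.4 y rng [-114.9   -1.5] z rng [ -0.7 118.4] slope down deg 50.6 resid 5.3
```

View pics/s16c.png

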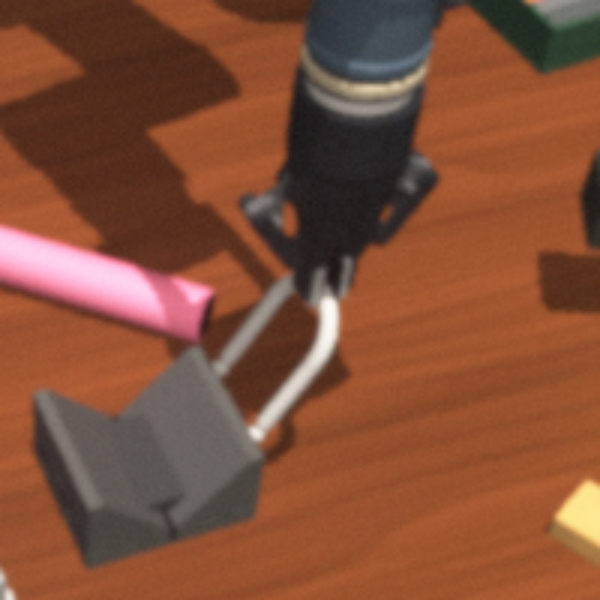

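View pics/w16.png

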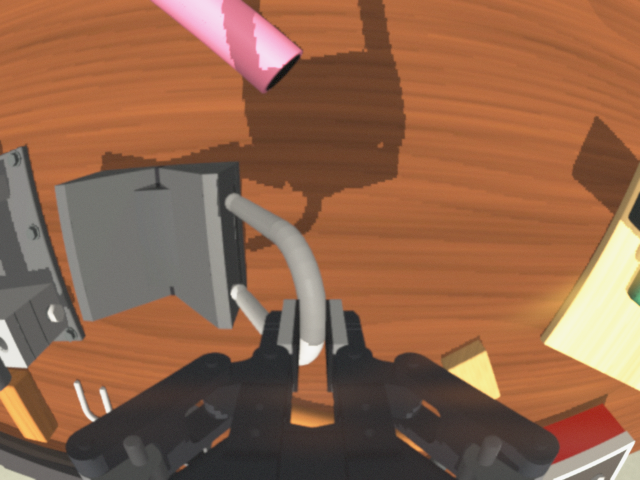

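step_arm([
  [0,0,-9,-4.5,0],
  [0,0,-18,-8.5,0],
  [0,0,-27,-11.5,0],
  [0,0,-37,-13.5,0],
  [0,0,-46,-15,0],
  [0,0,-53,-15.5,0],
  [0,0,-53,-15.5,0],
])

```text
time: 22.35
tcp_pos: [0.5152, 0.1708, 0.1656]
ee_rot: [-0.0, -0.014, 1.0, -0.0]
wrist_force: [-1.0, 0.4, -2.0]
width: 0.0096
```

```bash
python3 uin.py w17; python3 -c "
from h import *
f=grab('scene','s17');cv2.imwrite('pics/s17c.png',cv2.resize(cv2.cvtColor(f['img'],cv2.COLOR_RGB2BGR)[90:290,310:510],None,fx=3,fy=3))"
```

```text
t22.40 tcp [515.1 171.2 165.5] toolx -178.4 F [-0.3  0.5 -1.6] w 9.2 | d [-0.1  5.8 73.5] yaw -0.2
-1 2082 x med -31.5 y rng [-128.1   -5.4] z rng [ 10.6 124.1] slope down deg 5.8 resid 16.8
1 3225 x med 32.9 y rng [-127.7    3.5] z rng [  3.6 123.6] slope down deg 38.6 resid 18.9
```

View pics/s17c.png

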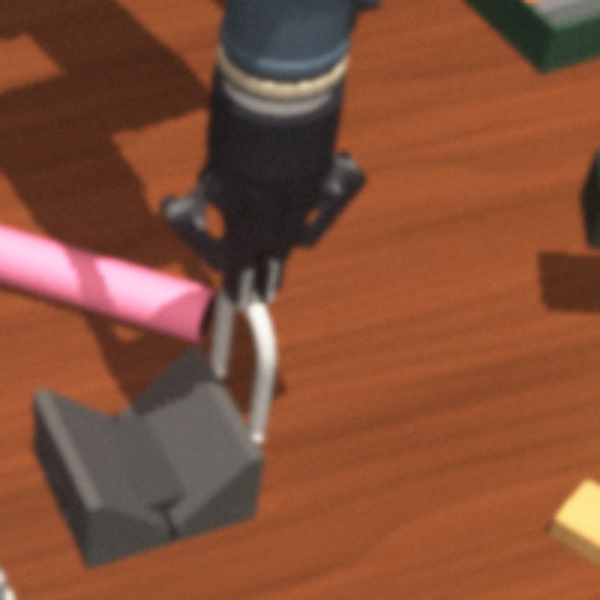

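View pics/w17.png

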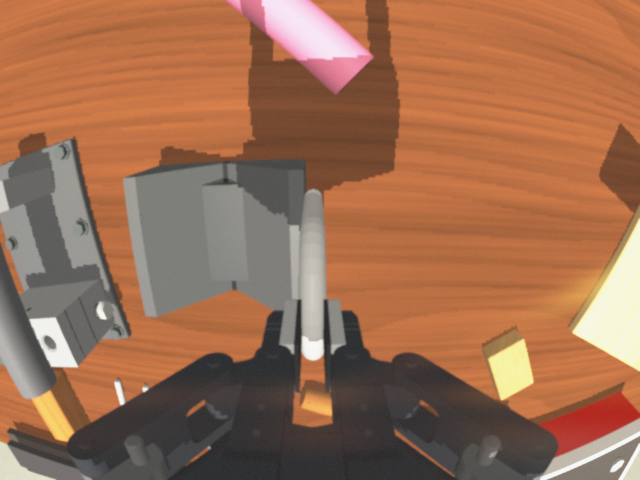

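```bash
cat > arc.py <<'E'
from h import *
import sys
from scipy.optimize import least_squares
def arc(nm):
    f=load(nm) if len(sys.argv)>2 else grab('wrist',nm)
    s,R=st(); P=cloud(f,True); im=f['img'].astype(int).reshape(-1,3)
    L=(P.reshape(-1,3)-s['tcp_pos'])@R*1000
    print('t',s['time'],'tcp',(s['tcp_pos']*1000).round(1),'w',round(s['width']*1000,1),'F',s['wrist_force'].round(1))
    m=(im.min(1)>90)&(abs(L[:,1])<9)&(L[:,0]>13)&(L[:,0]<40)&(L[:,2]<40)&(L[:,2]>-15)
    q=L[m]
    for lo in range(13,40,3):
        k=(q[:,0]>=lo)&(q[:,0]<lo+3)
        if k.sum()>3: print(lo,k.sum(),'z top',np.percentile(q[k,2],5).round(1),'y',np.percentile(q[k,1],[5,50,95]).round(1))
    # legs: both sides, tip region
    for sg in(-1,1):
      for z in range(10,125,12):
        k=(im.min(1)>90)&(abs(L[:,1])<16)&(abs(L[:,0]-sg*32)<10)&(abs(L[:,2]-z)<3)
        if k.sum()>5: print('leg',sg,z,k.sum(),'x',np.percentile(L[k,0],[5,95]).round(1),'y',np.percentile(L[k,1],[5,95]).round(1))
arc(sys.argv[1])
E
python3 arc.py w17 old
```

```text
t 22.45 tcp [515.1 171.4 165.5] w 9.9 F [ 0.4  1.5 -1.6]
13 215 z top -3.4 y [-7.  -1.4  3.8]
16 212 z top -1.9 y [-7.  -1.8  3.3]
19 220 z top -0.4 y [-7.  -1.8  3.4]
22 233 z top 1.3 y [-7.  -1.8  3.4]
25 246 z top 3.9 y [-7.1 -1.8  3.5]
28 243 z top 6.8 y [-7.1 -1.8  3.1]
31 268 z top 10.7 y [-7.1 -1.8  3.7]
34 284 z top 16.1 y [-6.7 -1.8  3.1]
37 165 z top 23.1 y [-4.7 -1.8  1.6]
leg -1 10 10 x [-30.1 -22.9] y [-7.   3.4]
leg -1 94 133 x [-37.9 -22.7] y [-15.5 -11.8]
leg 1 10 390 x [25.  32.3] y [-7.1  3.5]
leg 1 22 183 x [32.8 37.4] y [-7.   3.3]
leg 1 34 77 x [35.4 38.7] y [-6.4  3.1]
leg 1 46 63 x [35.9 38.7] y [-6.5  3.3]
leg 1 58 44 x [35.6 38.6] y [-6.7  3.7]
leg 1 70 45 x [35.1 38.9] y [-7.   3.3]
leg 1 82 35 x [34.2 38.8] y [-6.4  3.7]
leg 1 94 374 x [23.2 41. ] y [-15.6  -7.1]
leg 1 106 7 x [38.1 38.9] y [-3. -0.]
```

The U-bolt now hangs vertical, with its legs at constant y from z 10 to 82. The bar has slid down to the very fingertips, only about 0.7 mm above the TCP. I will stand the leg tips on the bench beside the V-block and push the grip down over the bar.

step_arm([
  [0,0,6,0,0],
  [0,0,12,0,0],
  [0,0,12,20,0],
  [0,0,12,40,0],
  [0,0,12,50,0],
  [0,0,12,50,0],
], squeeze=22)

```text
time: 23.2
tcp_pos: [0.5144, 0.1838, 0.115]
ee_rot: [-0.001, -0.014, 1.0, -0.0]
wrist_force: [0.6, 0.5, -3.0]
width: 0.0093
```

step_arm([
  [0,0,0,2,0],
  [0,0,0,4,0],
  [0,0,0,5,0],
  [0,0,0,6,0],
  [0,0,0,7,0],
  [0,0,0,7,0],
])

```text
time: 23.95
tcp_pos: [0.5164, 0.184, 0.1124]
ee_rot: [0.002, -0.014, 1.0, 0.0]
wrist_force: [-3.8, 0.5, 17.9]
width: 0.0093
```

```bash
python3 arc.py w18; python3 -c "
from h import *
f=grab('scene','s18');cv2.imwrite('pics/s18c.png',cv2.resize(cv2.cvtColor(f['img'],cv2.COLOR_RGB2BGR)[90:290,310:510],None,fx=3,fy=3))"
```

```text
t 24.0 tcp [516.3 184.  112.4] w 9.7 F [-3.5 -0.  18.1]
13 203 z top -3.9 y [-6.4 -1.3  4.3]
16 222 z top -2.4 y [-6.5 -1.3  3.8]
19 214 z top -0.4 y [-6.5 -1.3  3.9]
22 233 z top 0.8 y [-6.5 -1.7  3.5]
25 229 z top 3.6 y [-6.6 -1.3  3.5]
28 240 z top 6.4 y [-6.7 -1.3  3.6]
31 269 z top 9.9 y [-7.  -1.8  3.6]
34 291 z top 15.3 y [-7.  -1.8  2.9]
37 191 z top 22.2 y [-5.7 -2.3  1.2]
leg -1 10 11 x [-29.3 -23.5] y [-6.7  4.1]
leg 1 10 384 x [25.6 32.7] y [-6.6  3.5]
leg 1 22 179 x [33.2 37.6] y [-6.9  3.3]
leg 1 34 71 x [35.7 38.8] y [-7.2  2.6]
leg 1 46 67 x [35.9 39. ] y [-7.1  2.7]
leg 1 58 44 x [35.3 38.9] y [-7.9  1.9]
leg 1 70 49 x [35.4 39.3] y [-7.8  1.4]
leg 1 82 32 x [34.3 39. ] y [-8.4  1.7]
leg 1 94 14 x [36.7 39.6] y [-7.6  0.8]
leg 1 106 8 x [35.  39.3] y [-8.7  0.4]
```

View pics/s18c.png

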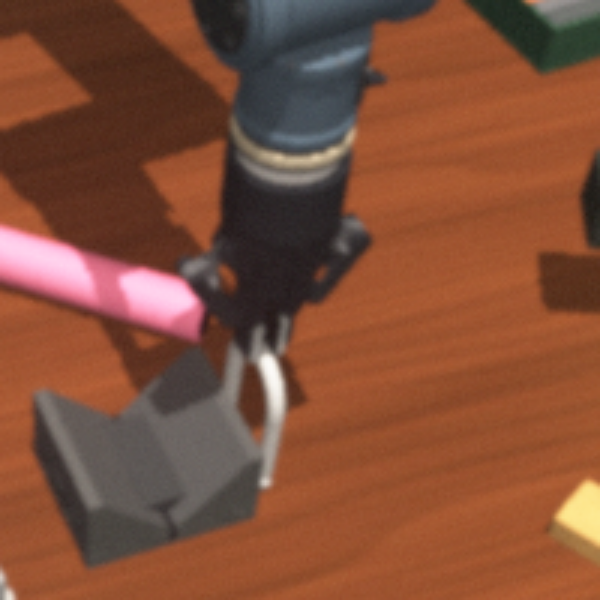

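step_arm([
  [22,0,0,0,0],
  [22,0,0,0.5,0],
  [0,0,0,0.5,0],
  [0,0,0,0.5,0],
  [0,0,0,0.5,0],
  [0,0,0,0.5,0],
], squeeze=30)

```text
time: 24.8
tcp_pos: [0.5151, 0.1835, 0.1082]
ee_rot: [0.0, -0.014, 1.0, 0.0]
wrist_force: [0.2, -0.6, 4.2]
width: 0.0107
```

```bash
python3 arc.py w19
```

```text
t 24.85 tcp [515.1 183.5 108.2] w 10.4 F [0.2 1.  4.2]
13 219 z top -7.6 y [-6.8 -1.3  3.8]
16 227 z top -6.4 y [-6.8 -1.7  3.7]
19 241 z top -4.6 y [-6.8 -1.3  3.8]
22 255 z top -2.4 y [-6.8 -1.3  3.8]
25 253 z top 0.0 y [-6.9 -1.7  3.4]
28 258 z top 3.1 y [-6.6 -1.5  3.6]
31 291 z top 7.0 y [-7.2 -1.7  3.6]
34 343 z top 12.6 y [-6.6 -1.8  2.9]
37 127 z top 21.8 y [-4.3 -1.8  0.6]
leg -1 106 24 x [-40.8 -23.3] y [-12.6   9.2]
leg 1 10 312 x [27.9 34.2] y [-7.   3.5]
leg 1 22 140 x [33.5 37.5] y [-6.9  3.3]
leg 1 34 78 x [34.6 38. ] y [-7.2  3.1]
leg 1 46 55 x [34.  37.7] y [-7.5  2.9]
leg 1 58 46 x [34.7 37.9] y [-7.5  2.6]
leg 1 70 40 x [32.8 37.8] y [-8.3  1.7]
leg 1 82 34 x [35.  37.8] y [-7.7  1.7]
leg 1 94 11 x [35.3 37.3] y [-6.9 -0. ]
leg 1 106 25 x [27.1 36.1] y [-8.1  3.5]
```

View pics/w19.png

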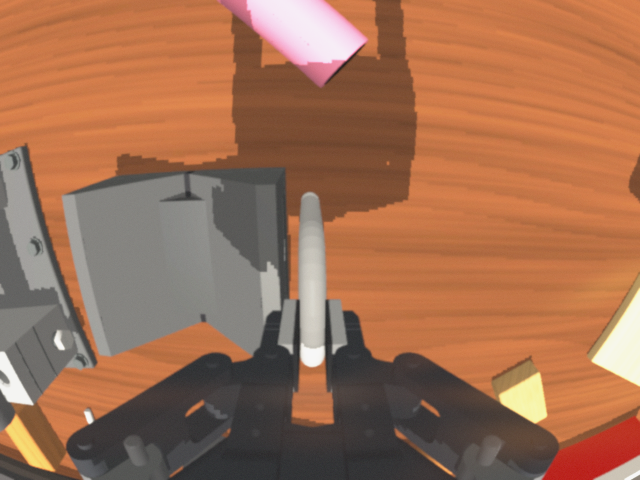

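```bash
python3 -c "
from h import *
f=load('w4');P=cloud(f,True);g=f['img'].astype(int).sum(2)
for (u,v) in [(269,330),(359,330)]:
    w=np.zeros_like(g,bool);w[v-14:v+15,u-16:u+17]=g[v-14:v+15,u-16:u+17]<400
    n,l,stt,c=cv2.connectedComponentsWithStats(w.astype(np.uint8)); i=1+np.argmax(stt[1:,4])
    print(c[i],stt[i],fishray(f,c[i],.089)*1000)
go(611,-91,248,100)"
```

```text
[268.91555556 329.16444444] [260 322  19  15 225] [[ 614.07879287 -122.91573508   89.        ]]
[358.28888889 329.38222222] [349 322  19  16 225] [[603.11476458 -60.32140231  89.        ]]
t24.85 tcp [515.1 183.5 108.2] toolx -178.4 F [0.2 1.  4.2] w 10.4 | d [ -88.1 -277.2 -139.7] yaw 81.6
```

step_arm([
  [0,0,0,-30,0],
  [0,0,0,-80,0],
  [0,0,0,-130,0],
  [0,0,0,-141,0],
  [0,0,0,-141,0],
], squeeze=45)

```text
time: 25.48
tcp_pos: [0.5141, 0.1835, 0.2484]
ee_rot: [-0.001, -0.014, 1.0, -0.0]
wrist_force: [-0.3, -0.1, -2.8]
width: 0.0095
```

```bash
python3 -c "
from h import *
go(611,-91,248,100)"; python3 arc.py w20
```

```text
t25.48 tcp [514.1 183.5 248.4] toolx -178.4 F [-0.3 -0.1 -2.8] w 9.5 | d [ -89.  -277.1    0.4] yaw 81.6
t 25.525 tcp [513.4 183.3 247.4] w 9.7 F [-0.5  0.3 -3. ]
13 222 z top -8.1 y [-6.6 -1.2  3.8]
16 225 z top -6.7 y [-6.7 -1.6  3.8]
19 244 z top -4.9 y [-6.7 -1.6  3.9]
22 246 z top -2.7 y [-6.3 -1.2  3.9]
25 252 z top -0.2 y [-6.4 -1.2  3.5]
28 262 z top 2.9 y [-6.5 -1.6  3.7]
31 292 z top 7.5 y [-7.1 -1.6  3.6]
34 378 z top 13.5 y [-5.9 -1.7  2.6]
37 20 z top 23.3 y [-2.7 -1.7 -0.7]
leg 1 10 294 x [28.3 33.9] y [-6.5  3.6]
leg 1 22 137 x [32.9 36.8] y [-6.9  3.4]
leg 1 34 77 x [34.  37.2] y [-6.7  2.8]
leg 1 46 54 x [33.2 37.1] y [-7.2  3. ]
leg 1 58 47 x [33.8 37.1] y [-7.4  2.7]
leg 1 70 44 x [34.  37.1] y [-7.1  2.2]
leg 1 82 32 x [33.5 36.8] y [-7.4  2.2]
leg 1 94 36 x [31.8 36.4] y [-8.   2.2]
```

step_arm([
  [0,-10,-35,0,9],
  [0,-25,-80,0,18],
  [0,-42,-130,0,27],
  [0,-58,-180,0,36],
  [0,-75,-230,0,45],
  [0,-87,-265,0,54],
  [0,-87.5,-277,0,63],
  [0,-87.5,-277,0,72],
  [0,-87.5,-277,0,81.6],
  [0,-87.5,-277,0,81.6],
])

```text
time: 26.78
tcp_pos: [0.6087, -0.0905, 0.246]
ee_rot: [-0.003, 0.642, 0.767, -0.001]
wrist_force: [-0.1, 0.6, -3.3]
width: 0.0099
```

step_arm([
  [0,0,0,0,0],
  [0,0,0,0,0],
])

```text
time: 27.02
tcp_pos: [0.6099, -0.0907, 0.2484]
ee_rot: [-0.001, 0.642, 0.767, -0.0]
wrist_force: [0.0, 0.3, -2.7]
width: 0.0097
```

```bash
python3 -c "
from h import *
go(609.8,-91.4,248,100)"; python3 arc.py w21;python3 -c "
from h import *
f=grab('scene','s21');cv2.imwrite('pics/s21c.png',cv2.resize(cv2.cvtColor(f['img'],cv2.COLOR_RGB2BGR)[150:350,170:370],None,fx=3,fy=3))"
```

```text
t27.02 tcp [609.9 -90.7 248.4] toolx 100.1 F [ 0.   0.3 -2.7] w 9.7 | d [-0.7 -0.2  0.4] yaw 0.1
t 27.075 tcp [610.  -90.7 248.7] w 9.7 F [ 0.1  0.1 -2.2]
13 230 z top -6.2 y [-6.7 -1.7  3.3]
16 230 z top -4.3 y [-6.8 -1.7  3.3]
19 237 z top -2.4 y [-6.8 -1.7  3.4]
22 253 z top -0.1 y [-6.9 -1.7  3.4]
25 257 z top 3.0 y [-7.  -2.1  3. ]
28 273 z top 6.6 y [-7.6 -1.7  3.2]
31 346 z top 11.8 y [-7.  -1.9  2.8]
34 181 z top 20.1 y [-5.2 -2.2  0.7]
leg 1 10 321 x [25.3 31.5] y [-7.   3.4]
leg 1 22 147 x [30.7 35.1] y [-7.3  2.9]
leg 1 34 80 x [31.8 35.6] y [-7.3  2.7]
leg 1 46 49 x [31.5 35.3] y [-7.5  2.9]
leg 1 58 50 x [32.4 35.5] y [-7.6  2.4]
leg 1 70 42 x [31.9 35.1] y [-8.3  1.8]
leg 1 82 34 x [31.1 35.5] y [-8.   2.2]
```

View pics/w21.png

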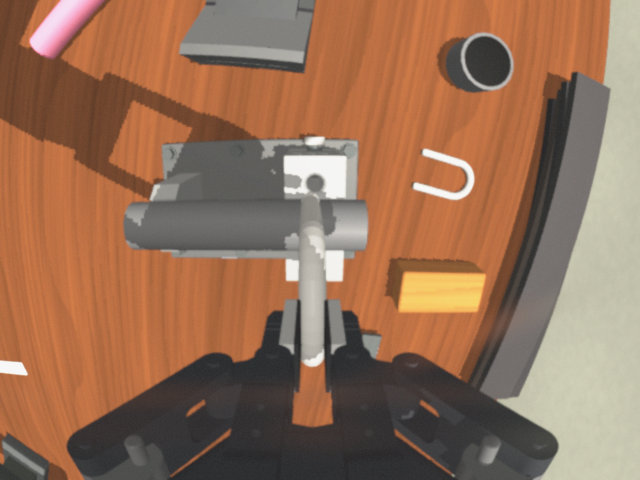

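View pics/s21c.png

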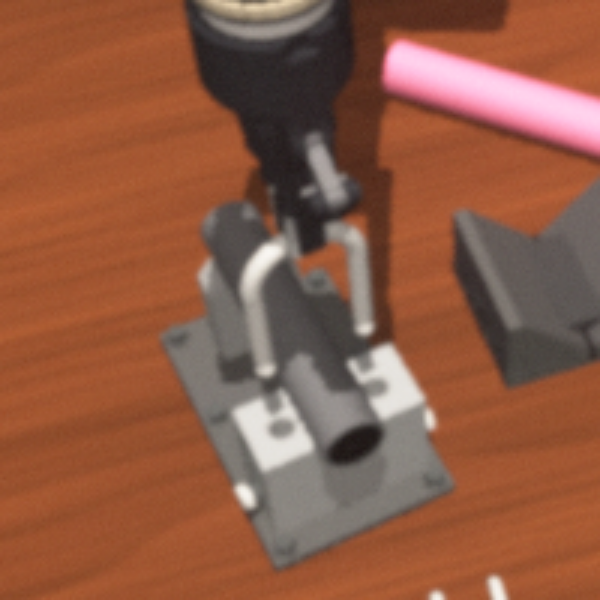

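```bash
cat > fit.py <<'E'
from h import *
import sys
from scipy.optimize import least_squares
nm=sys.argv[1]; bu=[float(a) for a in sys.argv[2:4]]
f=load(nm); s,R=st(); tcp=s['tcp_pos']
P=cloud(f,True); im=f['img'].astype(int).reshape(-1,3); L=(P.reshape(-1,3)-tcp)@R*1000
m=(im.min(1)>90)&(abs(L[:,1]+1.8)<8)&(L[:,0]>13)&(L[:,0]<42)&(L[:,2]<34)&(L[:,2]>-15)
q=L[m]
# torus surface distance: centre (x0,y0,z0), R32 r6 above z0 ; legs below
def fun(p):
    x=q[:,0]-p[0];y=q[:,1]-p[1];z=-(q[:,2]-p[2])  # z up
    rho=np.where(z>0,np.hypot(x,z),np.abs(x)); return np.hypot(rho-32,y)-6
r=least_squares(fun,[0,-1.8,28],loss='soft_l1'); print('U centre tool',r.x.round(2),'rms',np.sqrt((r.fun**2).mean()).round(2))
# leg axis low part
k=(im.min(1)>90)&(abs(L[:,1]+2)<9)&(L[:,0]>22)&(L[:,0]<42)&(L[:,2]>34)&(L[:,2]<95)
g=L[k]
def f2(p):
    return np.hypot(g[:,0]-p[0]-p[2]*(g[:,2]-60)/60,g[:,1]-p[1]-p[3]*(g[:,2]-60)/60)-6
r2=least_squares(f2,[32,-2,0,0],loss='soft_l1');print('leg@60',r2.x[:2].round(2),'per60mm',r2.x[2:].round(2),'rms',np.sqrt((r2.fun**2).mean()).round(2),'n',k.sum())
if bu[0]>0:
    g0=f['img'].astype(int).sum(2);u,v=map(int,bu);w=np.zeros_like(g0,bool);thr=float(sys.argv[4]);w[v-11:v+12,u-12:u+13]=g0[v-11:v+12,u-12:u+13]<thr
    n,l,stt,c=cv2.connectedComponentsWithStats(w.astype(np.uint8)); i=1+np.argmax(stt[1:,4]); X=fishray(f,c[i],.089)[0]
    print('bore px',c[i].round(1),stt[i],'world',(X*1000).round(1),'tool',((X-tcp)@R*1000).round(1))
E
python3 fit.py w21 315 184 300
python3 -c "
from h import *
f=load('w21');cv2.imwrite('pics/w21c.png',cv2.resize(cv2.cvtColor(f['img'],cv2.COLOR_RGB2BGR)[120:310,240:400],None,fx=4,fy=3.1*1.0))"
```

```text
U centre tool [-2.61 -2.   28.78] rms 0.46
leg@60 [29.41 -2.79] per60mm [ 0.06 -1.08] rms 0.22 n 464
bore px [314.5 176.5] [313 176   4   2   8] world [603.8 -54.4  89. ] tool [3.680e+01 1.000e-01 1.599e+02]
```

View pics/w21c.png

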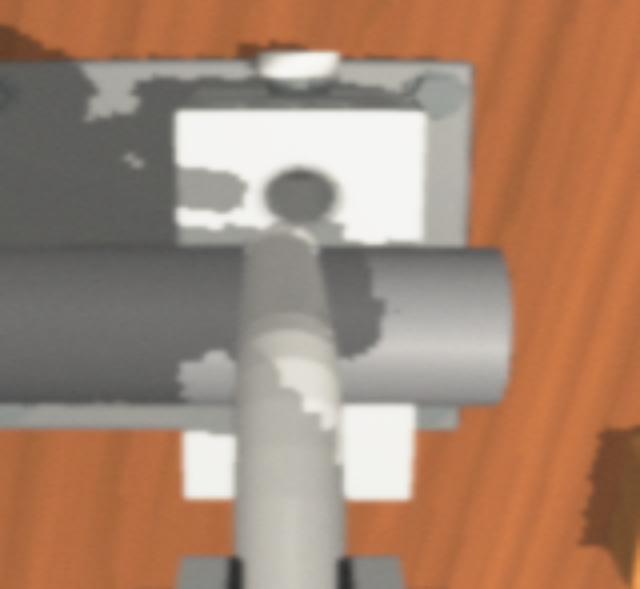

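```bash
for t in 330 380 420; do python3 fit.py w21 315 184 $t | tail -1; done; python3 -c "
from h import *
f=load('w21');s,R=st()
for uv in [(300,195)]:
    p=(240+uv[0]/4-.5+.12,120+uv[1]/3.1-.5);X=fishray(f,p,.089)[0];print(p,((X-s['tcp_pos'])@R*1000).round(2),X*1000)
# clamp white top extents via depth in tool frame
P=cloud(f,True);L=(P.reshape(-1,3)-s['tcp_pos'])@R*1000;Z=P.reshape(-1,3)[:,2]
m=(abs(Z-.0895)<.003)&(abs(L[:,0])<70)&(abs(L[:,1])<60)
print('clamp x',np.percentile(L[m,0],[.5,99.5]).round(1),'y',np.percentile(L[m&(L[:,0]>30),1],[1,99]).round(1),np.median(Z[m]))
"
```

```text
bore px [314.4 176.8] [311 176   8   3  16] world [603.7 -54.7  89. ] tool [ 36.6   0.  159.9]
bore px [314.7 182.8] [307 175  16  17 195] world [604.9 -59.6  89. ] tool [ 31.6   0.3 159.9]
bore px [314.7 183. ] [307 175  16  17 223] world [604.8 -59.7  89. ] tool [ 31.4   0.3 159.9]
(314.62, 182.40322580645162) [ 31.91   0.22 159.93] [604.72025691 -59.26986088  89.        ]
clamp x [-55.4  54.4] y [-24.8  24.3] 0.08912300051588953
```

step_arm([
  [0,2,2.5,0,0],
  [0,2,2.5,15,0],
  [0,2,2.5,32,0],
  [0,2,2.5,40,0],
  [0,2,2.5,42,0],
  [0,2,2.5,42,0],
  [0,2,2.5,42,0],
])

```text
time: 28.0
tcp_pos: [0.6127, -0.0886, 0.2077]
ee_rot: [0.001, 0.643, 0.766, 0.0]
wrist_force: [0.1, 0.1, -1.6]
width: 0.0099
```

```bash
python3 -c "
from h import *
go(610.5,-91.2,248,100);f=grab('wrist','w22')
cv2.imwrite('pics/w22c.png',cv2.resize(cv2.cvtColor(f['img'],cv2.COLOR_RGB2BGR)[120:270,240:400],None,fx=4.5,fy=4))
f=grab('scene','s22');cv2.imwrite('pics/s22c.png',cv2.resize(cv2.cvtColor(f['img'],cv2.COLOR_RGB2BGR)[210:330,220:340],None,fx=5,fy=5,interpolation=cv2.INTER_CUBIC))"; python3 fit.py w22 -1 0
```

```text
t28.00 tcp [612.7 -88.6 207.7] toolx 100.0 F [ 0.1  0.1 -1.6] w 9.9 | d [ -2.2  -2.6 -40.3] yaw 0.0
U centre tool [-2.81 -1.71 28.32] rms 0.45
leg@60 [29.24 -2.5 ] per60mm [ 0.02 -0.98] rms 0.21 n 453
```

View pics/w22c.png

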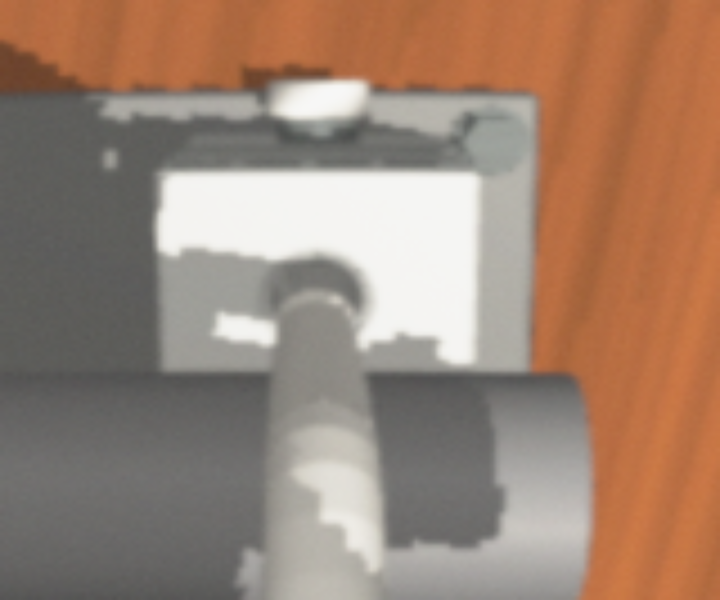

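View pics/s22c.png

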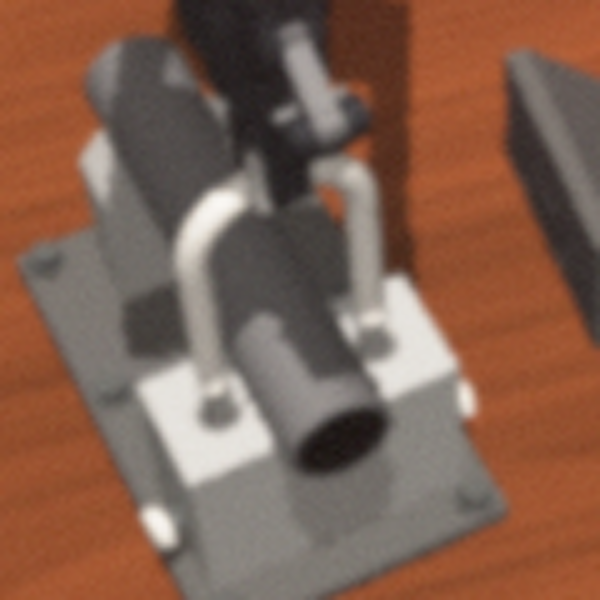

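```bash
python3 -c "
from h import *
f=load('w22');s,R=st()
for p in [(240+318/4.5,120+295/4.),(240+318/4.5,120+290/4.)]:
    X=fishray(f,p,.089)[0];print(p,((X-s['tcp_pos'])@R*1000).round(2))
P=cloud(f,True);L=(P.reshape(-1,3)-s['tcp_pos'])@R*1000;Z=P.reshape(-1,3)[:,2]
m=(abs(Z-.0895)<.003)&(abs(L[:,0])<70)&(abs(L[:,1])<60)
print('clamp x',np.percentile(L[m,0],[.5,1,99,99.5]).round(1),'y',np.percentile(L[m&(L[:,0]>30),1],[1,99]).round(1),np.median(Z[m]))
m=(Z>.112)&(Z<.125)&(abs(L[:,1]-30)<8);print('pipe x',np.percentile(L[m&(abs(L[:,0])<30),0],[1,99]))
# scene: leg lines & bores
g=load('s22')
print('bores proj (c frame)',[ ((proj(g,[X])[0]-[220,210])*5).round(0) for X in ([.6053,-.0597,.089],[.6165,-.1227,.089])])
for sx in (-32,32):
    T=s['tcp_pos']+R@(np.array([-2.8+sx,0-1.7,108.3])/1000); T0=s['tcp_pos']+R@(np.array([-2.8+sx,0,108.3])/1000)
    print('tip world',T.round(4),((proj(g,[T])[0]-[220,210])*5).round(0),((proj(g,[T0])[0]-[220,210])*5).round(0))
"

```

```text
(310.6666666666667, 193.75) [ 30.23  -2.43 118.67]
(310.6666666666667, 192.5) [ 31.14  -2.43 118.67]
clamp x [-55.1 -53.3  52.5  52.5] y [-27.7  21.2] 0.08916470051365205
pipe x [-18.12292386  14.71003608]
bores proj (c frame) [array([373., 339.]), array([218., 406.])]
tip world [ 0.6171 -0.1232  0.0994] [214. 393.] [216. 396.]
tip world [ 0.606  -0.0602  0.0994] [371. 325.] [373. 328.]
```

step_arm([
  [0,1.2,0.4,3,0],
  [0,1.2,0.4,8,0],
  [0,1.2,0.4,14,0],
  [0,1.2,0.4,20,0],
  [0,1.2,0.4,20,0],
])

```text
time: 28.72
tcp_pos: [0.612, -0.0871, 0.1862]
ee_rot: [-0.001, 0.643, 0.766, -0.0]
wrist_force: [-0.7, 0.1, -3.2]
width: 0.0097
```

```bash
python3 -c "
from h import *
go(610.5,-91.2,160,100);f=grab('wrist','w23')
cv2.imwrite('pics/w23c.png',cv2.resize(cv2.cvtColor(f['img'],cv2.COLOR_RGB2BGR)[120:270,240:400],None,fx=4.5,fy=4))
f=grab('scene','s23');cv2.imwrite('pics/s23c.png',cv2.resize(cv2.cvtColor(f['img'],cv2.COLOR_RGB2BGR)[210:330,220:340],None,fx=5,fy=5,interpolation=cv2.INTER_CUBIC))"; python3 fit.py w23 -1 0
```

```text
t28.73 tcp [612.  -87.1 186.2] toolx 100.0 F [-0.7  0.1 -3.2] w 9.7 | d [-3.8 -2.2 26.2] yaw 0.0
U centre tool [-2.58 -2.23 29.05] rms 0.46
leg@60 [29.42 -3.09] per60mm [ 0.01 -1.08] rms 0.22 n 457
```

View pics/w23c.png

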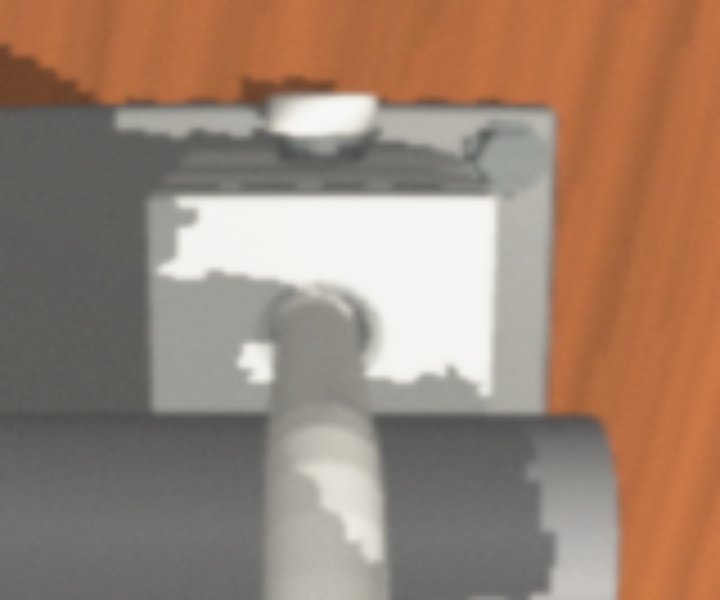

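View pics/s23c.png

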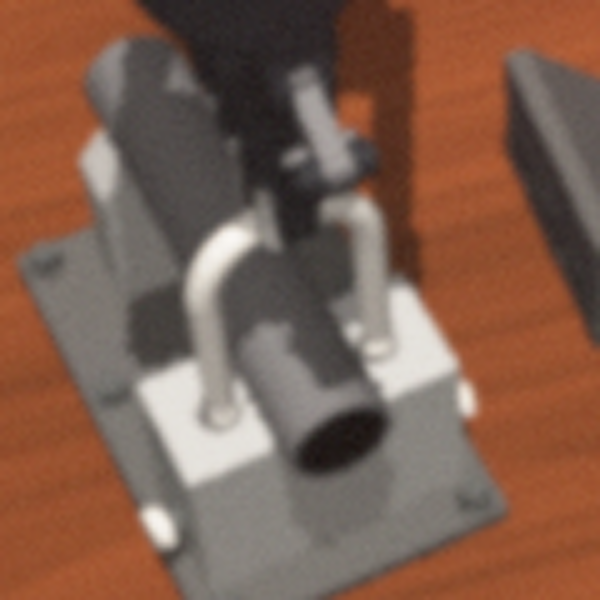

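step_arm([
  [0,0,0.7,4,0],
  [0,0,0.7,8,0],
  [0,0,0.7,12,0],
  [0,0,0.7,12,0],
])

```text
time: 29.32
tcp_pos: [0.6128, -0.087, 0.1746]
ee_rot: [-0.001, 0.643, 0.766, -0.0]
wrist_force: [-0.1, 0.6, -1.9]
width: 0.0097
```

```bash
python3 -c "
from h import *
go(610.5,-91.2,150,100);f=grab('wrist','w24')
cv2.imwrite('pics/w24c.png',cv2.resize(cv2.cvtColor(f['img'],cv2.COLOR_RGB2BGR)[120:270,240:400],None,fx=4.5,fy=4))"; python3 fit.py w24 -1 0
```

```text
t29.32 tcp [612.8 -87.  174.6] toolx 100.0 F [-0.1  0.6 -1.9] w 9.7 | d [-3.7 -3.  24.6] yaw 0.0
U centre tool [-2.63 -1.97 28.56] rms 0.46
leg@60 [30.41 -2.22] per60mm [4.7  1.42] rms 2.45 n 917
```

View pics/w24c.png

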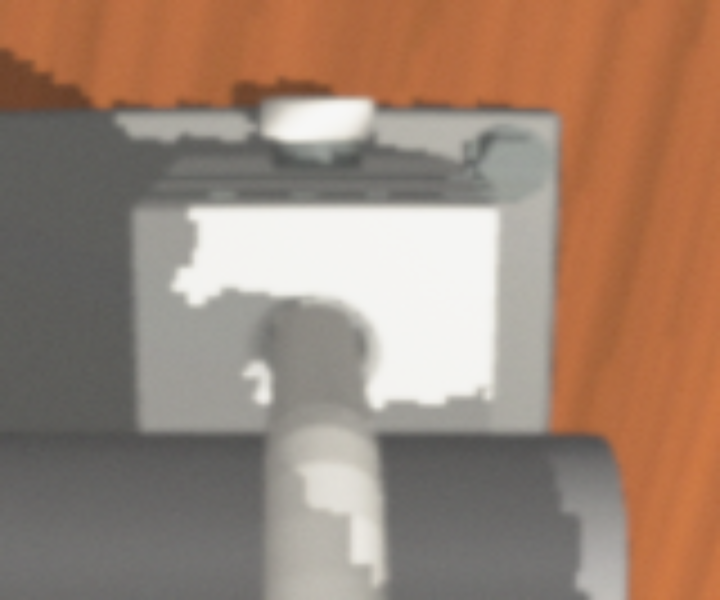

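step_arm([
  [0,-0.8,0,3,0],
  [0,-0.8,0,7,0],
  [0,-0.8,0,11,0],
  [0,-0.8,0,15,0],
  [0,-0.8,0,19,0],
  [0,-0.8,0,23,0],
  [0,-0.8,0,23,0],
])

```text
time: 30.25
tcp_pos: [0.613, -0.0878, 0.1516]
ee_rot: [-0.0, 0.643, 0.766, -0.0]
wrist_force: [0.2, -0.5, -1.7]
width: 0.0098
```

```bash
python3 -c "
from h import *
go(610.5,-91.2,150,100);f=grab('wrist','w25')
cv2.imwrite('pics/w25c.png',cv2.resize(cv2.cvtColor(f['img'],cv2.COLOR_RGB2BGR)[120:270,240:400],None,fx=4.5,fy=4))
f=grab('scene','s25');cv2.imwrite('pics/s25c.png',cv2.resize(cv2.cvtColor(f['img'],cv2.COLOR_RGB2BGR)[210:330,220:340],None,fx=5,fy=5,interpolation=cv2.INTER_CUBIC))"; python3 fit.py w25 -1 0
```

```text
t30.25 tcp [613.  -87.8 151.6] toolx 100.0 F [ 0.2 -0.5 -1.7] w 9.8 | d [-3.  -3.1  1.6] yaw 0.0
U centre tool [-2.56 -2.08 28.78] rms 0.46
leg@60 [31.76 -2.01] per60mm [6.75 0.69] rms 2.86 n 891
```

View pics/w25c.png

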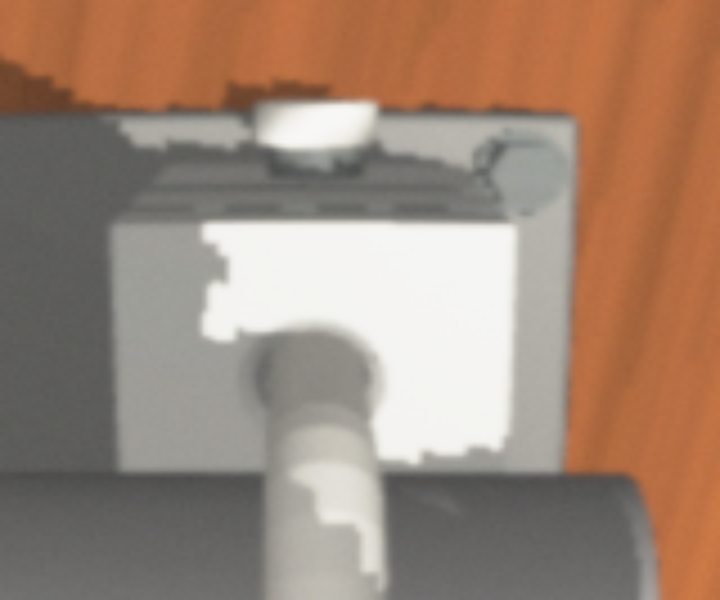

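View pics/s25c.png

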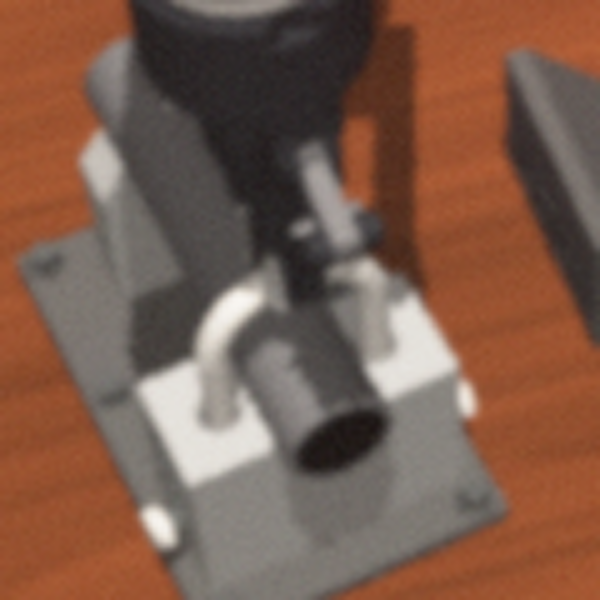

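step_arm([
  [0,-0.4,0,4,0],
  [0,-0.4,0,8,0],
  [0,-0.4,0,11,0],
  [0,-0.4,0,13,0],
  [0,-0.4,0,15,0],
  [0,-0.4,0,15,0],
], squeeze=45)

```text
time: 31.1
tcp_pos: [0.6133, -0.0882, 0.1369]
ee_rot: [-0.0, 0.643, 0.766, -0.0]
wrist_force: [-0.0, -0.1, -2.6]
width: 0.0095
```

```bash
python3 -c "
from h import *
go(610.5,-91.2,140,100)"
```

```text
t31.10 tcp [613.3 -88.2 136.9] toolx 100.0 F [-0.  -0.1 -2.6] w 9.5 | d [-2.4 -3.2 -3.1] yaw 0.0
```

step_arm([
  [40,0,0,0,0],
  [40,0,0,0,0],
  [40,0,0,0,0],
  [40,0,0,-15,0],
  [40,0,0,-33,0],
  [0,0,0,-33,0],
  [0,0,0,-33,0],
  [0,0,0,-33,0],
  [0,0,0,-33,0],
])

```text
time: 32.22
tcp_pos: [0.613, -0.0882, 0.1695]
ee_rot: [-0.001, 0.643, 0.766, -0.0]
wrist_force: [-1.0, -0.9, 0.3]
width: 0.0002
```

```bash
python3 -c "
from h import *
go(613.3,-88.2,148,100);f=grab('wrist','w26')
f=grab('scene','s26');cv2.imwrite('pics/s26c.png',cv2.resize(cv2.cvtColor(f['img'],cv2.COLOR_RGB2BGR)[210:330,220:340],None,fx=5,fy=5,interpolation=cv2.INTER_CUBIC))"
```

```text
t32.23 tcp [613.  -88.2 169.5] toolx 100.0 F [-1.  -0.9  0.3] w 0.2 | d [-0.1  0.3 21.5] yaw 0.0
```

View pics/s26c.png

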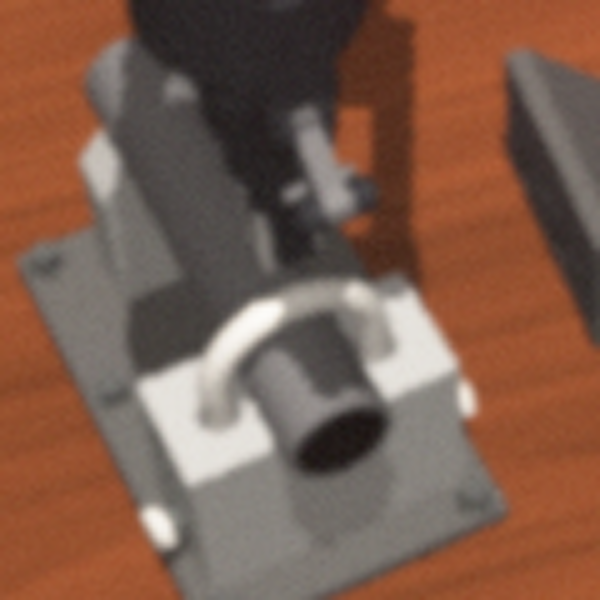

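View pics/w26.png

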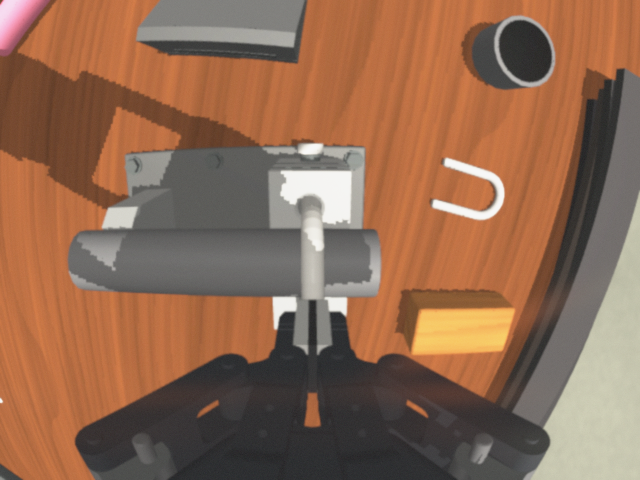

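step_arm([
  [0,-1.5,0,12,0],
  [0,-1.5,0,20,0],
  [0,-1.5,0,23,0],
  [0,-1.5,0,25,0],
  [0,-1.5,0,27,0],
  [0,-1.5,0,27,0],
])

```text
time: 33.08
tcp_pos: [0.614, -0.0897, 0.1437]
ee_rot: [0.0, 0.643, 0.766, 0.0]
wrist_force: [-0.4, -0.1, 2.8]
width: 0.0
```

```bash
python3 -c "
from h import *
go(613.3,-88.2,134,100)"
```

```text
t33.08 tcp [614.  -89.7 143.7] toolx 100.0 F [-0.4 -0.1  2.8] w 0.0 | d [ 1.6 -0.4  9.7] yaw 0.0
```

step_arm([
  [0,0,0,1.5,0],
  [0,0,0,3,0],
  [0,0,0,3,0],
])

```text
time: 33.45
tcp_pos: [0.6148, -0.0901, 0.1422]
ee_rot: [0.002, 0.642, 0.766, 0.001]
wrist_force: [-1.3, -0.5, 8.6]
width: -0.0001
```

step_arm([
  [0,0,0,1,0],
  [0,0,0,2,0],
  [0,0,0,2,0],
])

```text
time: 33.83
tcp_pos: [0.6148, -0.0906, 0.1409]
ee_rot: [0.002, 0.642, 0.766, 0.0]
wrist_force: [-2.9, -0.4, 11.9]
width: 0.0001
```

step_arm([
  [0,0,0,1,0],
  [0,0,0,2,0],
  [0,0,0,2,0],
])

```text
time: 34.2
tcp_pos: [0.6149, -0.091, 0.1394]
ee_rot: [0.003, 0.642, 0.766, 0.0]
wrist_force: [-3.7, -1.6, 13.7]
width: 0.0004
```

step_arm([
  [0,0,0,1,0],
  [0,0,0,2,0],
  [0,0,0,2,0],
])

```text
time: 34.58
tcp_pos: [0.6136, -0.0898, 0.1343]
ee_rot: [0.0, 0.643, 0.766, 0.0]
wrist_force: [-0.0, -0.1, -0.7]
width: -0.0003
```

step_arm([
  [0,0,0,1,0],
  [0,0,0,2,0],
  [0,0,0,3,0],
  [0,0,0,3,0],
])

```text
time: 35.08
tcp_pos: [0.6139, -0.0899, 0.1334]
ee_rot: [0.001, 0.642, 0.766, 0.0]
wrist_force: [-3.9, 1.5, 13.8]
width: 0.0003
```

step_arm([
  [0,0,0,1,0],
  [0,0,0,2,0],
  [0,0,0,2,0],
])

```text
time: 35.45
tcp_pos: [0.614, -0.0899, 0.1331]
ee_rot: [0.001, 0.642, 0.766, 0.0]
wrist_force: [-6.2, 2.5, 22.5]
width: 0.0001
```

step_arm([
  [0,0,0,-8,0],
  [0,0,0,-40,0],
  [0,0,0,-80,0],
  [0,0,0,-80,0],
])

```text
time: 35.95
tcp_pos: [0.6159, -0.0904, 0.2121]
ee_rot: [0.003, 0.643, 0.766, 0.001]
wrist_force: [-0.8, 0.3, -0.3]
width: 0.0001
```

```bash
python3 -c "
from h import *
go(613.3,-88.2,134,100);f=grab('wrist','w27')
P=cloud(f,True);Q=P.reshape(-1,3)
c=np.array([.6106,-.0906]);a=np.radians(10)
L=(Q[:,:2]-c)@np.array([[np.cos(a),-np.sin(a)],[np.sin(a),np.cos(a)]])*1000
for y in range(-36,37,6):
  k=(abs(L[:,1]-y)<1.5)&(abs(L[:,0])<12)&(Q[:,2]>.092); print(y,(np.percentile(Q[k,2],98)*1000).round(1) if k.sum()>3 else None,np.median(L[k&(Q[:,2]>np.percentile(Q[k,2],70)),0]).round(1) if k.sum()>3 else None)
k=(abs(L[:,1]-1)<3)&(abs(L[:,0]+90)<60);print('pipe top',np.percentile(Q[k,2],95))
f=grab('scene','s27');cv2.imwrite('pics/s27c.png',cv2.resize(cv2.cvtColor(f['img'],cv2.COLOR_RGB2BGR)[210:330,220:340],None,fx=5,fy=5,interpolation=cv2.INTER_CUBIC))"
```

```text
t35.95 tcp [615.9 -90.4 212.1] toolx 100.0 F [-0.8  0.3 -0.3] w 0.1 | d [ 2.9 -2.7 78.1] yaw 0.0
-36 None None
-30 123.5 1.5
-24 127.4 1.9
-18 131.6 1.6
-12 265.1 3.1
-6 261.6 5.1
0 277.1 3.4
6 282.1 2.4
12 305.0 0.9
18 311.0 -6.8
24 125.7 1.0
30 118.3 1.0
36 105.9 0.9
pipe top 0.3053122747426347
```

View pics/s27c.png

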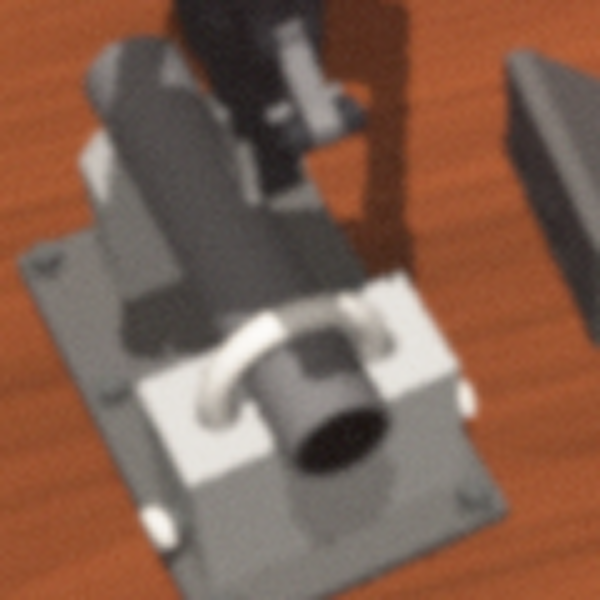

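View pics/w27.png

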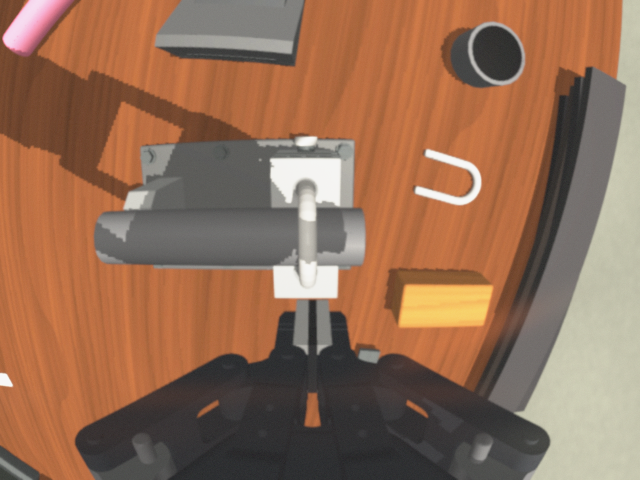

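step_arm([
  [0,20,0,-30,0],
  [0,70,0,-60,0],
  [0,130,0,-60,0],
  [0,190,0,-60,0],
  [0,250,0,-60,0],
  [0,310,0,-60,0],
  [0,370,0,-60,0],
  [0,370,0,-60,0],
])

```text
time: 37.05
tcp_pos: [0.5467, 0.2785, 0.2668]
ee_rot: [-0.002, 0.64, 0.768, -0.001]
wrist_force: [-0.1, -0.3, -0.1]
width: -0.0001
```

```bash
python3 - <<'E'
from h import *
from scipy.optimize import least_squares
a=np.radians(10);M=np.array([[np.cos(a),-np.sin(a)],[np.sin(a),np.cos(a)]])
for n in ['top','scene']:
    f=grab(n,n[0]+'28');P=cloud(f);Q=P.reshape(-1,3)
    L=np.c_[(Q[:,:2]-[.6106,-.0906])@M,Q[:,2]]*1000
    im=f['img'].reshape(-1,3).astype(int)
    k=(abs(L[:,0])<10)&(abs(L[:,1])<40)&(L[:,2]>96)&(L[:,2]<145)
    k&=~((abs(L[:,2]-121)<0))
    q=L[k]
    # plane-of-U torus fit with roll about x: params y0,x0,z0,roll
    def fun(p):
        y=q[:,1]-p[1];z=q[:,2]-p[2];x=q[:,0]-p[0]; c,s=np.cos(p[3]),np.sin(p[3]); y,z=c*y+s*z,-s*y+c*z
        rho=np.where(z>0,np.hypot(y,z),abs(y)); return np.hypot(rho-32,x)-6
    r=least_squares(fun,[0,0,96,0],loss='soft_l1',f_scale=.7)
    print(n,k.sum(),'x0 y0 z0',r.x[:3].round(1),'roll',np.degrees(r.x[3]).round(1),'med|res|',np.median(abs(r.fun)).round(2))
    for y in range(-36,37,6):
        kk=k&(abs(L[:,1]-y)<2); print(y,np.percentile(L[kk,2],95).round(1) if kk.sum()>1 else None,end=' ')
    print()
    kp=(abs(L[:,0]+60)<100)&(abs(L[:,0])>14)&(abs(L[:,1])<25)&(L[:,2]>104)&(L[:,2]<130)
    rr=cv2.minAreaRect(L[kp][:,:2].astype(np.float32));print('pipe',np.round(rr[0],1),np.round(rr[1],1),round(rr[2],1),'zmax',np.percentile(L[kp,2],97).round(1), 'x rng',np.percentile(L[kp,0],[.5,99.5]).round(1))
cv2.imwrite('pics/t28c.png',cv2.resize(cv2.cvtColor(load('t28')['img'],cv2.COLOR_RGB2BGR)[170:310,310:430],None,fx=5,fy=4.2,interpolation=cv2.INTER_CUBIC))
cv2.imwrite('pics/s28c.png',cv2.resize(cv2.cvtColor(load('s28')['img'],cv2.COLOR_RGB2BGR)[210:340,215:345],None,fx=4.6,fy=4.6,interpolation=cv2.INTER_CUBIC))
E
```

```text
top 269 x0 y0 z0 [ 0.3 -0.7 96.7] roll 355.0 med|res| 1.4
-36 112.8 -30 121.4 -24 129.5 -18 131.9 -12 134.9 -6 135.9 0 137.8 6 136.3 12 134.1 18 131.8 24 129.2 30 122.2 36 112.8 
pipe [-60.    0.5] [199.8  41.9] 0.0 zmax 124.8 x rng [-159.5   38.7]
scene 381 x0 y0 z0 [ 2.2 -2.4 94.4] roll 0.0 med|res| 1.0
-36 114.7 -30 123.4 -24 126.5 -18 131.1 -12 132.8 -6 133.1 0 133.8 6 132.2 12 130.0 18 128.1 24 121.3 30 115.6 36 None 
pipe [-59.8  -2.2] [ 40.8 199.6] 90.0 zmax 121.3 x rng [-157.8   39.6]
```

View pics/t28c.png

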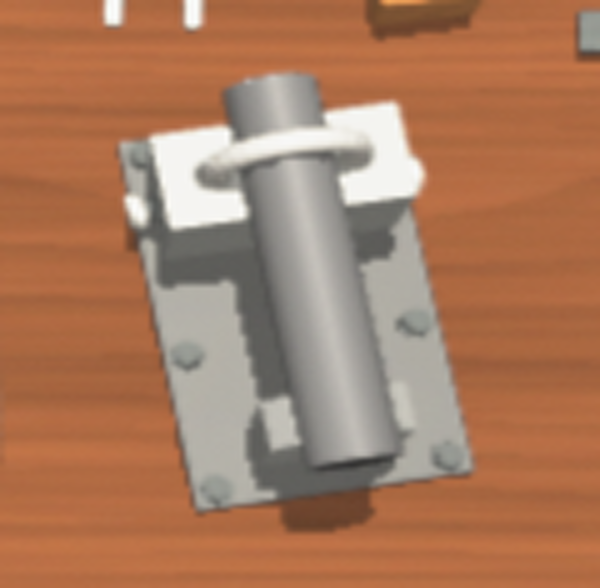

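View pics/s28c.png

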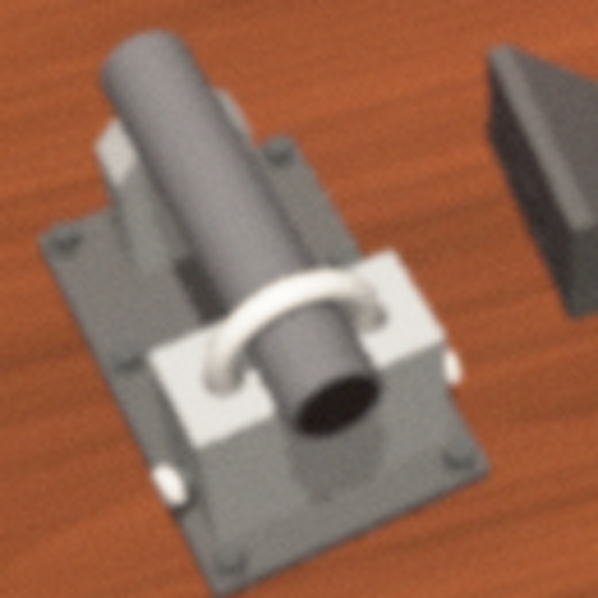

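View pics/t28.png

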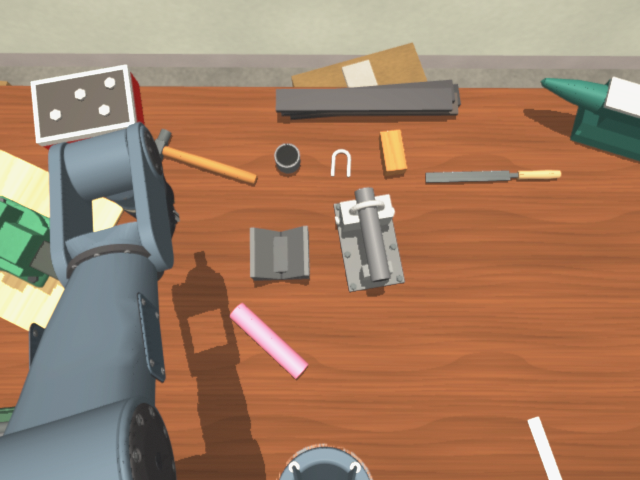

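```bash
python3 -c "
from h import *
print(ctrl.close_job())"
```

```text
the job is handed in; nothing more can be done
None
```

The job is done and handed in at about 37 s of the 72 s: the pipe is clamped in the fixture under the seated big U-bolt.

**What I did**
- **Pipe:** I laid the grey pipe in both V notches.
- **Lean:** I gripped the flat U-bolt by the crown and tipped it over the edge of the spare V-block. I let go, and it stayed leaning crown up at about 41°.
- **Turn upright:** I took it again by the crown and turned it upright in the grip by pushing its leg tips against the V-block's side wall. It slid to the fingertips while turning, so I stood it on the bench and re-gripped it deeper.
- **Fit:** I lowered it astride the pipe into both bores, released it, and pressed the crown down with shut fingers.

**Last checks**
- **Press:** The force rose to about 14 N, then dropped to zero as the plungers snapped. Further pressing met a hard stop at 133.1 mm (nominal 134 mm) with 22.5 N.
- **Seating:** In the top view the U-bolt is level and symmetric, with its crown about 13 mm above the pipe top (nominal 12.8 mm).
- **Pipe position:** It is centred along the fixture to within about 0.5 mm.
- **Surroundings:** The bystanders in view look unmoved, and the robot touched nothing at the end.

**Open points**
- **Plungers:** I inferred that both snapped in from the force drop and the level seat; I could not see the balls themselves.
- **Camera disagreement:** The cameras differ by 2 to 4 mm on absolute heights, and the scene camera shows the pipe and the U-bolt about 2 mm to the side.
- **V-block insert:** An unlisted flat insert in the V-block's notch kept the leg tips about 16 mm above the notch bottom during the lean. I left it in place.

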